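# Fetch the goblet profile board and lay it in the copying bed

### The job

Slide the red-ended profile board up out of its slot by its top edge and lean it on the sloping rest, lower end on the ledge, drawn face outward, and let go. Then take it again by its long sides and lay it flat on the rail of the copying bed, drawn face up, red end towards the red block, squarely between the two end blocks and centred across the rail. Never drop it, and leave the other boards and the things on the bench where they are.

Things in the scene. Friction and masses are not known exactly. Their poses are not given: they have to be found in the camera images.
- board_red: board to fetch: stiff plywood, 56 mm wide, 150 long, 9 thick, about 70 g, top 25 mm painted red. Origin: centre of its lower (unpainted) end. z runs along its length to the red end, y across the width, x through the thickness (faces at x = +-4.5 mm). The drawn face, a dark goblet silhouette, is at -x; the back (+x) is plain. It starts upright in any one of the rack's four slots
- board_red_middle (a point): centre of the red board, 75 mm from either end
- board_red_top (a point): middle of the red board's red end edge, 150 mm from the origin along its z
- board_blue: another plywood profile board with a blue end, same size and frame as board_red; stays in its slot
- board_green: another plywood profile board with a green end, same size and frame as board_red; stays in its slot
- board_yellow: another plywood profile board with a yellow end, same size and frame as board_red; stays in its slot
- rack: wooden rack 190 x 80 mm, fixed to the bench; origin at the centre of its underside; z up. Left or right of the rest. Four slots in a row along x at -69, -23, 23, 69 mm, each 12 (x) by 60 mm (y), floor 12 and mouth 72 mm above the bench: boards stand 60 mm deep and reach 162 mm high. Boards in it have the rack's axes: drawn faces to its -x, the robot's side
- rest: sloping wooden rest, base 130 x 80 mm, fixed to the bench; origin at the centre of its underside; z up. Its slope faces its -x (the robot's side) and rises towards +x at 45 degrees: a panel 36 mm wide, 85 mm long up the slope. A board on it overhangs 10 mm at both sides and 65 mm at the top, and stays by itself. Below the panel is only a 36 mm wide post
- rest_toe (a point): middle of the inner corner between slope and ledge, 55 mm to the rest's -x from its origin and 36 mm above the bench. The ledge is 76 mm wide, square to the slope and 14 mm proud of it; the board's lower end stands on it
- bed: template bed of a copying attachment, base 200 x 86 x 10 mm, fixed to the bench; origin at the centre of its underside; z up. An aluminium rail along its x, 36 mm wide, top 36 mm above the bench, between two end blocks 158 mm apart (inner faces at x = +-79 mm), each 50 mm wide and 14 mm higher than the rail; the +x one is red, the other black
- bed_middle (a point): centre of the rail's top face, 36 mm above the bed's origin; the board laid there overhangs the rail by 10 mm on each side
- goblet: bystander: turned wooden goblet, 68 mm wide, 108 mm high, origin under its foot
- ring: bystander: dark wooden ring lying flat, 84 mm across, 26 mm high
- sanding_block: bystander: cork sanding block 70 x 100 x 28 mm between the robot and the rest
- blank: bystander: upright wooden cylinder 90 mm across, 65 mm high
- jar: bystander: amber glass jar, 68 mm across, 85 mm high
- mallet: bystander: wooden hammer lying on the bench along its x
- brush: bystander: brush lying on the bench along its x

How it is judged:
By the outcome, as a careful person would: the job done as asked, in the order asked, and still so for the second after the job is handed in, with the robot touching nothing.
It also fails if it takes over 54 s, if anything falls off the work surface, if the arm or the gripper's body presses on something with over 40 N, if the wrist force passes 120 N, or if a joint passes its speed limit or range.

### The arm

A 6-joint arm with a two-finger parallel gripper is mounted at the origin on the work surface. World frame = base frame: x ahead of the robot, y to its left, z up, the work surface at z = 0. Lengths are in m, angles in rad, forces in N, time in s.
With the tool pointing down it reaches from about 0.35 to 0.975 m from the base axis. Payload 4.9 kg.
Tool frame: the origin (TCP) lies at the very end of the fingers, on their centre line; the grasp point (between the pads) lies 19 mm behind it; z points along the fingers, y is the direction in which the jaws open and shut (so a half turn about z gives the same grasp; the last joint's range is limited). The gripper opens to 85 mm and grips with 20 to 120 N. Pads are 22 mm wide; open, the fingers measure 114 mm over their backs; the gripper's body (76 mm by 85 mm) begins 54 mm behind the grasp point. The pads swing forward as they close: fully open they stand 13 mm farther back than shut.
Start: joints at [-1.314, 0.053, 1.613, -0, 1.476, -0.119], TCP at [0.229, -0.581, 0.231] pointing down, gripper open.
Joint ranges: [-3.01, 3.01], [-1.01, 2.22], [0.06, 2.58], [-1.02, 4.17], [0.09, 2.62], [-3.14, 3.14]. Speed limits (rad/s): [2.57, 2.57, 3.14, 3.14, 3.14, 3.14].

### API

Orientations are given as a unit quaternion [w, x, y, z].
In Python, from plant import state, eyes, job_done gives the robot as it stands.
- The arm moves only by the tool apply_moves, never from a script. Its argument "commands" is a list of rows, each an object with "linear": the shift along the tool's x, y, z in m, a list of three; "delta_rot": the turn, a rotation vector about the tool's x, y, z in degrees, a list of three; "fingers": the closure in counts, from 0 (fully open) to 255 (shut). In form: [{"linear": [x, y, z], "delta_rot": [wx, wy, wz], "fingers": fingers}, ...]. A call has exactly 8 rows; each row is the pose to reach, as a shift and turn from the pose commanded when the call began, along the tool's axes at that moment; what a row does not reach only later rows make up. A row lasts 1/10 s, in which the tool goes at most 50 mm and 8.59 degrees, less where a joint would pass 70% of its speed; a pose out of reach is approached as far as the arm can. A call with a gripper value outside its range is refused whole. The fingers move at their own pace and stop on an object; the grip force is fixed at half the most. Time passes only in rows, so rows that repeat a pose let the fingers close, or fill a call up. It gives the time, the measured TCP pose, the force and the opening at its end, in the units of the state.
- state(): the state, without advancing time (a new reading comes with each control period).
- eyes.grab_frame(name): name is "side" or "top" or "wrist"; returns the picture (480x640x3 uint8, red, green, blue); there is no depth.
- eyes.camera_params(name): a dict with "fx", "fy", "cx", "cy" (pixels), "k1" (the pictures are not rectified: a ray, as slopes to the right and down, at radius r is drawn at 1 + k1 r^2 times it, then the intrinsics apply), "position" and "rotation" of the camera in the world; the wrist camera has in their place "T_tool_cam" (4x4, takes a point from camera to tool coordinates, whose origin is the TCP and whose axes are the flange's). Camera axes: x right, y down, z forward; pixel columns grow to the right and rows downward; lengths in m; the calibration is good to about 2 mm. A picture is of the moment at which its call begins: read the wrist's pose just before it. camera_params takes no time and is no camera call.
- job_done(): hands the job in, once; it reports no verdict.
The state is a dict: "time": time; "joint_pos": joint angles; "joint_vel": joint speeds; "joint_efforts": joint torques, N m; "tool_pos": TCP position; "tool_rot": TCP orientation; "contact_force": force on the tool from outside, world axes, zero at the start; "ft_torque": the same for the moment, N m; "gripper_width": opening from 0.0 (shut) to 1.0 (fully open).
Only numpy, scipy, OpenCV 4.12 (cv2) and the standard library are available. Lean on these libraries where they do the work, as an engineer would, in place of code of your own. Each camera call takes 0.05 s, during which the arm holds its last target.

## Working session

There is one attempt and no reset: what is moved stays moved. The work goes in short steps, Python scripts to look and compute and a tool call to move; the robot and the scene stay as the last step left them, time stands still between calls to the robot, and variables do not carry over. Pictures are saved under pics/ and viewed, and the job is handed in when it is done.

Besides the shell and the picture viewer there is one more tool, called after "Emit:" as name(argument=value, ...) on one line, values as JSON. apply_moves: Moves the arm, as the interface text tells. Its arguments: {"type":"object","properties":{"commands":{"type":"array","items":{"type":"object","properties":{"linear":{"type":"array","items":{"type":"number"}},"delta_rot":{"type":"array","items":{"type":"number"}},"fingers":{"type":"number"}}}}},"required":["commands"]}

```bash
ls; mkdir -p pics
python3 - <<'E'
from plant import state, eyes
import cv2,json
s=state();print(s)
for n in ["side","top","wrist"]:
    im=eyes.grab_frame(n);cv2.imwrite(f"pics/{n}0.png",im[:,:,::-1])
    print(n,eyes.camera_params(n))
E
```

```text
pics
{'time': 0.0, 'joint_pos': array([-1.31399331e+00,  5.33712904e-02,  1.61433621e+00,  1.30659919e-05,
        1.47598512e+00, -1.18989021e-01]), 'joint_vel': array([-2.83511702e-05,  3.17130894e-04, -6.44887508e-04, -5.62110040e-04,
       -2.67977839e-04,  9.87606745e-04]), 'joint_efforts': array([-1.21643821e-03, -3.93693924e+01, -3.70175028e+01, -1.48644267e-04,
        7.16950977e-03, -7.68500740e-06]), 'tool_pos': array([ 0.22922817, -0.58076147,  0.23002886]), 'tool_rot': array([-1.04793765e-03,  9.82398992e-01,  1.86791643e-01, -6.58062735e-05]), 'contact_force': array([ 0.72536756,  0.16360648, -0.1434263 ]), 'ft_torque': array([-0.06211018,  0.03888644, -0.02404254]), 'gripper_width': 1.0023990751452847}
side {'fx': 587.178873887441, 'fy': 587.178873887441, 'cx': 307.421738518721, 'cy': 235.22272797550644, 'k1': -0.03769899794010373, 'position': array([1.16300987, 1.11976231, 1.32147545]), 'rotation': array([-0.10372207,  0.2137287 ,  0.89250973, -0.38339035])}
top {'fx': 613.5301224051599, 'fy': 613.5301224051599, 'cx': 320.0798584135518, 'cy': 229.29586208970468, 'k1': -0.043329073077467695, 'position': array([0.39823343, 0.00777054, 1.70278082]), 'rotation': array([ 0.03286503, -0.69869864,  0.71342552, -0.04200153])}
wrist {'fx': 387.9645376681489, 'fy': 387.9645376681489, 'cx': 313.279932913784, 'cy': 240.14734198758822, 'k1': -0.0241334229129346, 'T_tool_cam': array([[-1.51129437e-04, -9.57422237e-01, -2.88691249e-01,
         7.34301424e-02],
       [ 9.99999725e-01, -3.54343241e-04,  6.51653639e-04,
        -7.67350150e-04],
       [-7.26203478e-04, -2.88691071e-01,  9.57422027e-01,
        -1.41774612e-01],
       [ 0.00000000e+00,  0.00000000e+00,  0.00000000e+00,
         1.00000000e+00]])}
```

View pics/side0.png

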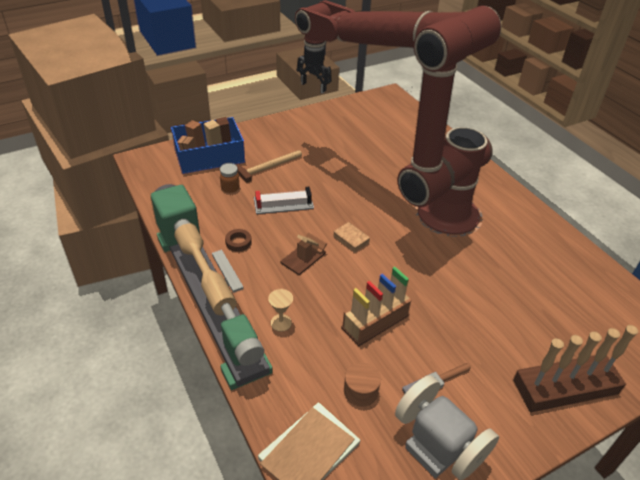

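View pics/top0.png

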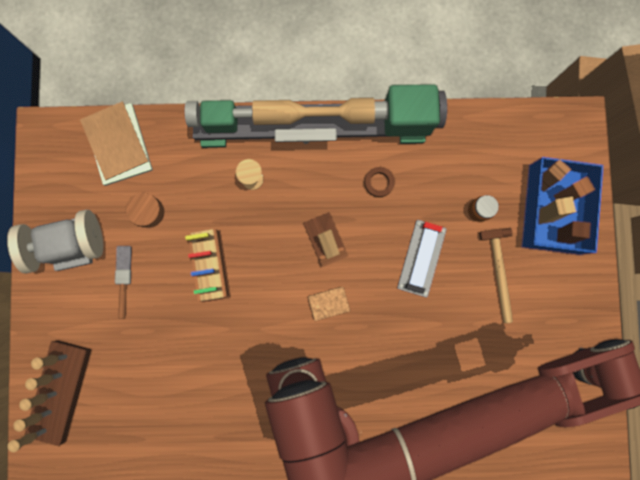

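View pics/wrist0.png

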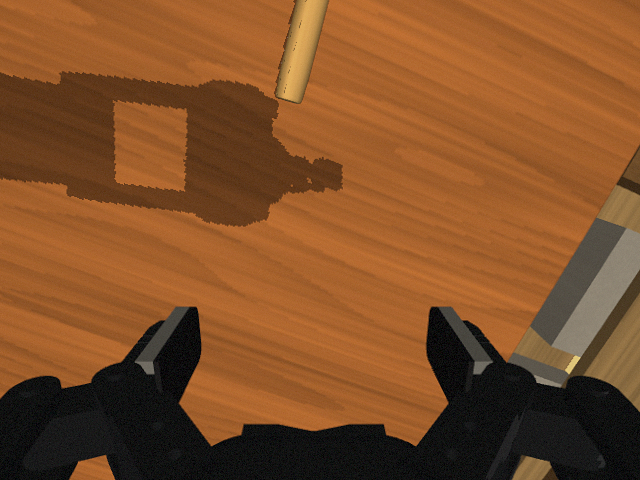

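Side view: the rack is at about (377,315), with red third from the robot. The rest is at (303,253) and the bed at (284,200). In the top view the rack is at (208,265), the rest at (325,240) and the bed at (422,258). The wrist view shows only bench and the mallet handle. Next I'll write helpers and zoom in.

```bash
cat > h.py <<'E'
import numpy as np, cv2
from scipy.spatial.transform import Rotation as R
from plant import state, eyes
def rq(q): return R.from_quat([q[1],q[2],q[3],q[0]])
def cam(n,st=None):
    p=eyes.camera_params(n); K=np.array([[p['fx'],0,p['cx']],[0,p['fy'],p['cy']],[0,0,1]])
    if n=='wrist':
        st=st or state(); T=np.array(p['T_tool_cam']); Rt=rq(st['tool_rot']).as_matrix()
        return K,p['k1'],Rt@T[:3,:3],Rt@T[:3,3]+st['tool_pos']
    return K,p['k1'],rq(p['rotation']).as_matrix(),np.array(p['position'])
def ray(c,uv):
    K,k1,Rm,o=c
    u=cv2.undistortPoints(np.array(uv,float).reshape(-1,1,2),K,np.array([k1,0,0,0,0.])).reshape(-1,2)
    d=np.c_[u,np.ones(len(u))]@Rm.T
    return o,d/np.linalg.norm(d,axis=1)[:,None]
def plane(c,uv,z):
    o,d=ray(c,uv); return o+d*((z-o[2])/d[:,2])[:,None]
def tri(cs,uvs):
    A=np.zeros((3,3));b=np.zeros(3);L=[]
    for c,uv in zip(cs,uvs):
        o,d=ray(c,uv);d=d[0];P=np.eye(3)-np.outer(d,d);A+=P;b+=P@o;L.append((P,o))
    x=np.linalg.solve(A,b);return x,[float(np.linalg.norm(P@(x-o))) for P,o in L]
def proj(c,X):
    K,k1,Rm,o=c
    X=np.atleast_2d(X); Xc=(X-o)@Rm
    return cv2.projectPoints(Xc,np.zeros(3),np.zeros(3),K,np.array([k1,0,0,0,0.]))[0].reshape(-1,2)
def colmask(im,name):
    hsv=cv2.cvtColor(im,cv2.COLOR_RGB2HSV)
    h,s,v=[hsv[...,i].astype(int) for i in range(3)]
    rng={'red':((h<5)|(h>174)),'blue':(h>100)&(h<130),'green':(h>45)&(h<80),'yellow':(h>24)&(h<34)}[name]
    return (rng&(s>170)&(v>80)).astype(np.uint8)
def crop(im,box,f,fn):
    x0,y0,x1,y1=box
    cv2.imwrite(fn,cv2.resize(im[y0:y1,x0:x1,::-1],None,fx=f,fy=f,interpolation=cv2.INTER_CUBIC))
E
python3 - <<'E'
import cv2
from h import crop
t=cv2.imread('pics/top0.png')[:,:,::-1];s=cv2.imread('pics/side0.png')[:,:,::-1]
crop(t,(170,200,370,310),4,'pics/t1.png');crop(t,(290,200,460,310),4,'pics/t2.png')
crop(s,(240,170,420,345),3.4,'pics/s1.png')
E
```

```text
(no output)
```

View pics/t1.png

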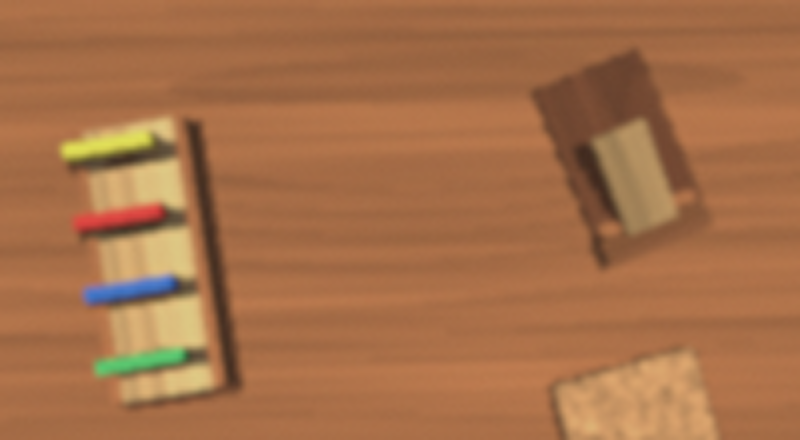

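View pics/t2.png

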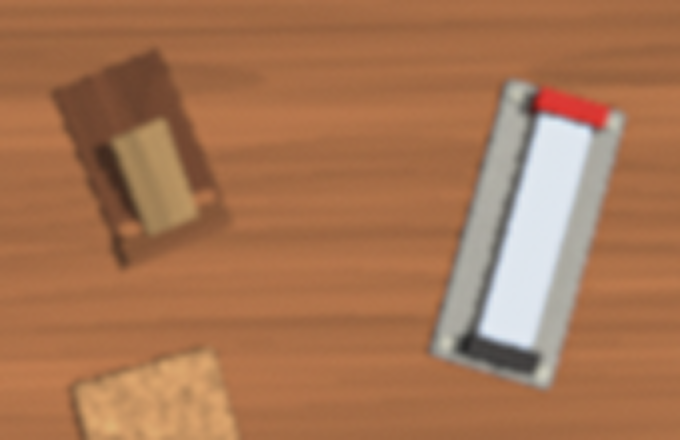

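View pics/s1.png

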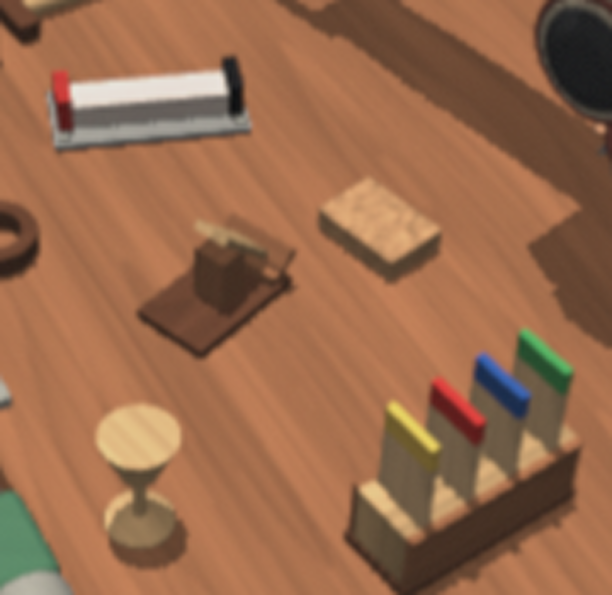

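Run:
```python
import cv2,numpy as np
from h import *
np.set_printoptions(precision=4,suppress=True)
t=cv2.imread('pics/top0.png')[:,:,::-1].copy();s=cv2.imread('pics/side0.png')[:,:,::-1].copy()
ct,cs=cam('top'),cam('side')
box=((170,200,240,310),(330,250,430,340))
for n in ['red','blue','green','yellow']:
    c=[]
    for im,b in zip((t,s),box):
        m=colmask(im,n);k=np.zeros_like(m);k[b[1]:b[3],b[0]:b[2]]=m[b[1]:b[3],b[0]:b[2]]
        r=cv2.minAreaRect(cv2.findNonZero(k));c.append((r,k.sum()))
    bp=cv2.boxPoints(c[0][0][0:3] if False else c[0][0])
    print(n,c)
    P=plane(ct,bp,0.162);print(P[:,:2].tolist(),'centre',P.mean(0),'tri',tri((ct,cs),(c[0][0][0],c[1][0][0])))
def f(pts,o=(290,200),k=4): return [((x+.5)/k+o[0]-.5,(y+.5)/k+o[1]-.5) for x,y in pts]
def rep(name,pts,z):
    P=plane(ct,f(pts),z)[:,:2];print(name,'centre',P.mean(0)*1000)
    for i in range(4):
        d=P[(i+1)%4]-P[i];print('  edge mm',np.linalg.norm(d)*1000,'ang',np.degrees(np.arctan2(d[1],d[0])))
rep('bed',[(510,82),(625,118),(548,387),(432,352)],.010)
rep('rest',[(52,92),(157,50),(230,222),(122,265)],.008)
rep('rail',[(537,112),(592,122),(533,348),(477,335)],.036)
print('slope top/bottom', plane(ct,f([(112,137),(164,118)]),.1),plane(ct,f([(150,235),(200,215)]),.04))
```

```text
red [(((199.54620361328125, 254.3692626953125), (3.348937749862671, 21.333974838256836), 82.87498474121094), np.uint64(69)), (((373.7500305175781, 289.7500305175781), (20.50609588623047, 5.656853675842285), 45.0), np.uint64(117))]
[[0.506013274452017, 0.3174847940979202], [0.5116115506386539, 0.26420719842575224], [0.5032223943716502, 0.26318869805242456], [0.4976294237788415, 0.3164368402846493]] centre [0.5046 0.2903 0.162 ] tri (array([0.5056, 0.292 , 0.1518]), [0.00034571868519340946, 0.00034571868519367113])Traceback (most recent call last):
  File "<stdin>", line 11, in <module>
cv2.error: OpenCV(4.12.0) /io/opencv/modules/imgproc/src/convhull.cpp:143: error: (-215:Assertion failed) total >= 0 && (depth == CV_32F || depth == CV_32S) in function 'convexHull'
```

Run:
```python
import cv2,numpy as np
from h import *
np.set_printoptions(precision=4,suppress=True)
t=cv2.imread('pics/top0.png')[:,:,::-1].copy();s=cv2.imread('pics/side0.png')[:,:,::-1].copy()
ct,cs=cam('top'),cam('side')
def f(pts,o=(290,200),k=4): return [((x+.5)/k+o[0]-.5,(y+.5)/k+o[1]-.5) for x,y in pts]
def g(pts): return f(pts,(240,170),3.4)
def rep(name,pts,z):
    P=plane(ct,f(pts),z)[:,:2];print(name,'centre',P.mean(0)*1000)
    for i in range(4):
        d=P[(i+1)%4]-P[i];print('  edge mm',np.linalg.norm(d)*1000,'ang',np.degrees(np.arctan2(d[1],d[0])))
rep('bed',[(510,82),(625,118),(548,387),(432,352)],.010)
rep('rest',[(52,92),(157,50),(230,222),(122,265)],.008)
rep('rail',[(537,112),(592,122),(533,348),(477,335)],.036)
# colour tops in top crop t1
P=plane(ct,f([(108,145),(120,218),(131,290),(141,361)],(170,200)),.162);print(P)
print('rail tri', tri((ct,cs),(f([(535,229)])[0],g([(148,90)])[0])))
print('green',hsv:=cv2.cvtColor(t,cv2.COLOR_RGB2HSV)[290,205], cv2.cvtColor(t,cv2.COLOR_RGB2HSV)[236,198])
```

```text
bed centre [ 492.0264 -296.318 ]
  edge mm 83.90414186827358 ang -108.65875589979487
  edge mm 194.88188074697607 ang 161.70160587760543
  edge mm 83.37093972640828 ang 71.97020829594008
  edge mm 195.80115755739988 ang -18.142584641841346
rest centre [551.282  -28.2636]
  edge mm 78.8072764093221 ang -69.19716607803093
  edge mm 130.08842533333836 ang -158.46393069849202
  edge mm 80.44365856379092 ang 110.4905748203277
  edge mm 129.6393646786719 ang 20.815897010054446
rail centre [ 494.0845 -295.8252]
  edge mm 38.37976872912051 ang -101.50697421062085
  edge mm 160.24974628843967 ang 163.10034102884595
  edge mm 39.039326647420786 ang 75.68994081937889
  edge mm 158.4085985745135 ang -17.185241110876937
[[0.5515 0.2976 0.162 ]
 [0.5052 0.2901 0.162 ]
 [0.4599 0.2833 0.162 ]
 [0.4155 0.2772 0.162 ]]
rail tri (array([ 0.4926, -0.2951,  0.0352]), [0.0015502482804396632, 0.0015502482804397866])
green [ 65 136 197] [ 29 157 215]
```

The positions agree with the text: the bed edges come out at 195 × 84 mm, the rest at 130 × 79 mm, and the rail at z 35 mm. I'll take wrist-camera views of the bed and rest on the way to the rack.

```bash
cat >> h.py <<'E'
import json,os
np.set_printoptions(precision=4,suppress=True)
def Rdown(h):  # tool pointing down, tool x heading h deg
    a=np.radians(h);return np.array([[np.cos(a),np.sin(a),0],[np.sin(a),-np.cos(a),0],[0,0,-1.]])
def cmdpose():
    if os.path.exists('cmd.json'):
        d=json.load(open('cmd.json'));return np.array(d['p']),np.array(d['R'])
    s=state();return s['tool_pos'],rq(s['tool_rot']).as_matrix()
def applied(lin,rot):   # record last row of last call
    p,Rm=cmdpose();p2=p+Rm@np.array(lin);R2=Rm@R.from_rotvec(np.radians(rot)).as_matrix()
    json.dump({'p':p2.tolist(),'R':R2.tolist()},open('cmd.json','w'))
    s=state();print('t',round(s['time'],2),'err mm',(s['tool_pos']-p2)*1000,'rot err deg',np.degrees((rq(s['tool_rot']).inv()*R.from_matrix(R2)).as_rotvec()),'F',s['contact_force'],'w',s['gripper_width'],'q',s['joint_pos'])
def delta(p,Rm):
    p0,R0=cmdpose();l=R0.T@(np.array(p)-p0);r=np.degrees(R.from_matrix(R0.T@Rm).as_rotvec())
    print('linear',l,'|',np.linalg.norm(l),'rot',r,'|',np.linalg.norm(r));return l,r
E
python3 - <<'E'
from h import *
p,Rm=cmdpose();json.dump({'p':p.tolist(),'R':Rm.tolist()},open('cmd.json','w'))
delta([.47,-.33,.30],Rdown(21.5))
E
```

```text
linear [ 0.316  -0.1451 -0.0694] | 0.3546112311702356 rot [-0.0915 -0.0129  0.0337] | 0.09831435504558371
```

Emit:
apply_moves(commands=[{"linear": [0.03, -0.014, -0.02], "delta_rot": [0, 0, 0], "fingers": 160}, {"linear": [0.07, -0.032, -0.035], "delta_rot": [0, 0, 0], "fingers": 160}, {"linear": [0.115, -0.053, -0.05], "delta_rot": [0, 0, 0], "fingers": 160}, {"linear": [0.16, -0.073, -0.06], "delta_rot": [0, 0, 0], "fingers": 160}, {"linear": [0.205, -0.094, -0.07], "delta_rot": [0, 0, 0], "fingers": 160}, {"linear": [0.25, -0.115, -0.07], "delta_rot": [0, 0, 0], "fingers": 160}, {"linear": [0.29, -0.133, -0.07], "delta_rot": [0, 0, 0], "fingers": 160}, {"linear": [0.316, -0.145, -0.07], "delta_rot": [0, 0, 0], "fingers": 160}])

```text
time: 0.95
tool_pos: [0.4718, -0.3279, 0.3012]
tool_rot: [-0.0, 0.982, 0.188, 0.0]
contact_force: [-0.5, -0.2, -0.0]
gripper_width: 0.376
```

```bash
cat > snap.py <<'E'
import sys
from h import *
def snap(n,cam_='wrist'):
    s=state();im=eyes.grab_frame(cam_);cv2.imwrite(f'pics/{n}.png',im[:,:,::-1])
    json.dump({k:np.array(s[k]).tolist() for k in('tool_pos','tool_rot','time')},open(f'pics/{n}.json','w'))
def load(n):
    d=json.load(open(f'pics/{n}.json'));return cv2.imread(f'pics/{n}.png')[:,:,::-1].copy(),cam('wrist',{'tool_pos':np.array(d['tool_pos']),'tool_rot':d['tool_rot']})
E
python3 - <<'E'
from snap import *
applied([0.316,-0.145,-0.07],[0,0,0]);snap('w1')
delta([.50,-.16,.30],Rdown(21.5))
E
```

```text
t 0.95 err mm [1.7452 2.272  0.5435] rot err deg [ 0.0654 -0.0175  0.1427] F [-0.5487 -0.2045 -0.0299] w 0.37647477653663763 q [-0.7372 -0.0992  1.6469  0.0007  1.594   0.4553]
linear [ 0.0903 -0.1473  0.0009] | 0.17275937099892846 rot [-0.0915 -0.0129  0.0337] | 0.09831435504558371
```

View pics/w1.png

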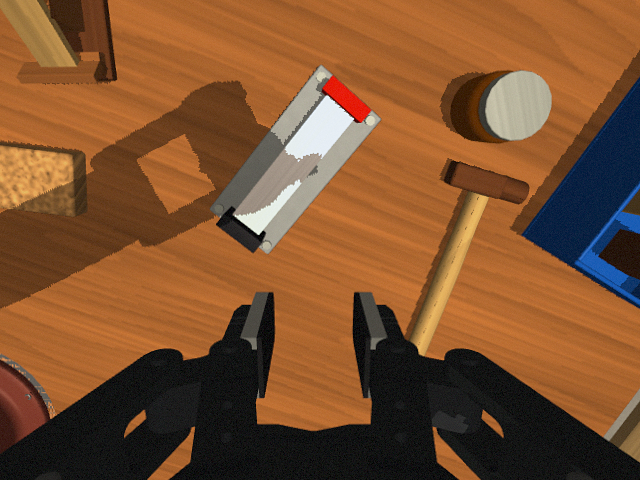

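The bed is in view, with the red block at about (348,98) and the black block at (241,230). Shadow falls across the rail. On to the second view.

Emit:
apply_moves(commands=[{"linear": [0.013, -0.02, 0], "delta_rot": [0, 0, 0], "fingers": 160}, {"linear": [0.03, -0.05, 0], "delta_rot": [0, 0, 0], "fingers": 160}, {"linear": [0.054, -0.088, 0], "delta_rot": [0, 0, 0], "fingers": 160}, {"linear": [0.072, -0.12, 0], "delta_rot": [0, 0, 0], "fingers": 160}, {"linear": [0.085, -0.14, 0], "delta_rot": [0, 0, 0], "fingers": 160}, {"linear": [0.09, -0.147, 0], "delta_rot": [0, 0, 0], "fingers": 160}, {"linear": [0.09, -0.147, 0], "delta_rot": [0, 0, 0], "fingers": 160}, {"linear": [0.09, -0.147, 0], "delta_rot": [0, 0, 0], "fingers": 160}])

```text
time: 1.8
tool_pos: [0.4997, -0.1616, 0.3011]
tool_rot: [0.0, 0.982, 0.186, -0.0]
contact_force: [0.6, 0.4, 0.2]
gripper_width: 0.37
```

Run:
```python
from snap import *
applied([0.09,-0.147,0],[0,0,0]);snap('w2')
delta([.53,.0,.30],Rdown(21.5))
```

```text
t 1.8 err mm [-0.073  -1.2569  0.2187] rot err deg [ 0.1033  0.0498 -0.041 ] F [0.6306 0.4327 0.2286] w 0.3698043033898582 q [-0.4542 -0.2197  1.7543 -0.0006  1.6073  0.7414]
linear [ 0.087  -0.1381  0.0011] | 0.1631876945438679 rot [-0.0915 -0.0129  0.0337] | 0.09831435504558371
```

View pics/w2.png

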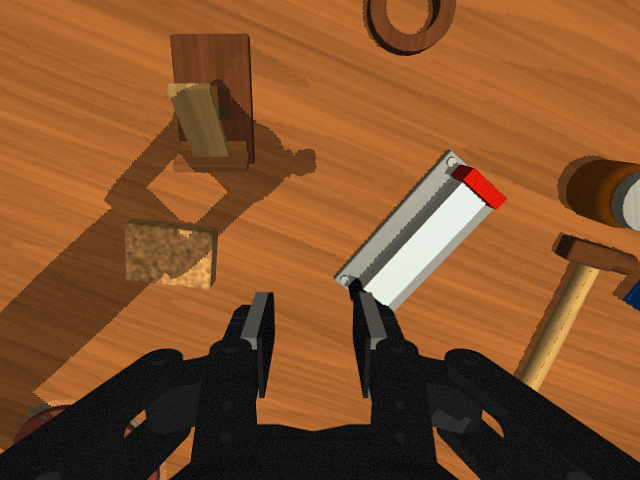

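The rest panel runs (168,85)–(228,157), with the ledge at (211,160). The bed's red block is at (482,187). Third view next.

Emit:
apply_moves(commands=[{"linear": [0.013, -0.02, 0], "delta_rot": [0, 0, 0], "fingers": 160}, {"linear": [0.03, -0.048, 0], "delta_rot": [0, 0, 0], "fingers": 160}, {"linear": [0.052, -0.084, 0], "delta_rot": [0, 0, 0], "fingers": 160}, {"linear": [0.07, -0.112, 0], "delta_rot": [0, 0, 0], "fingers": 160}, {"linear": [0.082, -0.13, 0], "delta_rot": [0, 0, 0], "fingers": 160}, {"linear": [0.087, -0.138, 0], "delta_rot": [0, 0, 0], "fingers": 160}, {"linear": [0.087, -0.138, 0], "delta_rot": [0, 0, 0], "fingers": 160}, {"linear": [0.087, -0.138, 0], "delta_rot": [0, 0, 0], "fingers": 160}])

```text
time: 2.65
tool_pos: [0.5302, -0.0017, 0.3012]
tool_rot: [0.0, 0.983, 0.186, -0.0]
contact_force: [-0.1, 0.4, 0.2]
gripper_width: 0.372
```

Run:
```python
from snap import *
applied([0.087,-0.138,0],[0,0,0]);snap('w3')
print('A');delta([.505,.21,.33],Rdown(98.5))
```

```text
t 2.65 err mm [ 0.1047 -1.5978  0.045 ] rot err deg [ 0.1166  0.0463 -0.0751] F [-0.0526  0.3821  0.2076] w 0.371959543685508 q [-0.1432 -0.2073  1.7436 -0.0007  1.6056  1.0531]
A
linear [ 0.0538 -0.2046 -0.0285] | 0.21351558952692834 rot [ -0.0686  -0.0723 -76.9663] | 76.96635957870438
```

View pics/w3.png

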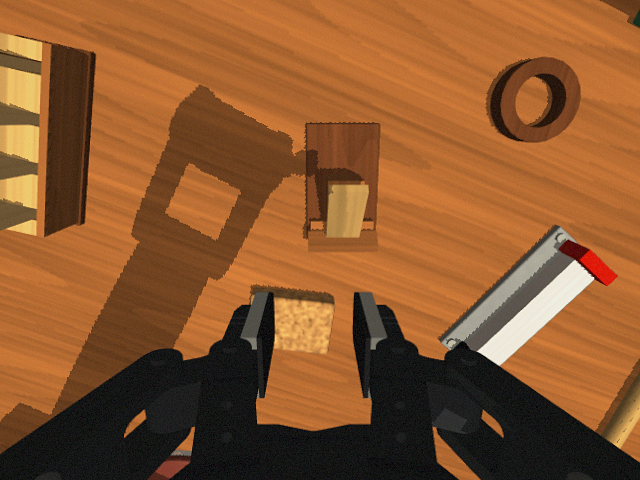

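The rest is straight ahead: base (305–380, 123–250), panel top edge at row 184, foot at about row 236. Next, turn towards the rack.

Emit:
apply_moves(commands=[{"linear": [0.004, -0.014, -0.003], "delta_rot": [0, 0, -5], "fingers": 160}, {"linear": [0.013, -0.045, -0.009], "delta_rot": [0, 0, -13], "fingers": 160}, {"linear": [0.022, -0.082, -0.015], "delta_rot": [0, 0, -21.5], "fingers": 160}, {"linear": [0.032, -0.12, -0.02], "delta_rot": [0, 0, -30], "fingers": 160}, {"linear": [0.042, -0.158, -0.025], "delta_rot": [0, 0, -38.5], "fingers": 160}, {"linear": [0.048, -0.185, -0.028], "delta_rot": [0, 0, -47], "fingers": 160}, {"linear": [0.053, -0.2, -0.029], "delta_rot": [0, 0, -55.5], "fingers": 160}, {"linear": [0.054, -0.205, -0.029], "delta_rot": [0, 0, -64], "fingers": 160}])

```text
time: 3.5
tool_pos: [0.5053, 0.2105, 0.3306]
tool_rot: [0.0, 0.732, 0.681, 0.0]
contact_force: [-0.9, -0.1, -0.0]
gripper_width: 0.373
```

Run:
```python
from snap import *
applied([0.054,-0.205,-0.029],[0,0,-64]);snap('w4')
print('B');delta([.505,.285,.33],Rdown(98.5))
```

```text
t 3.5 err mm [0.2611 0.1316 0.157 ] rot err deg [0.0569 0.077  0.3758] F [-0.855  -0.086  -0.0359] w 0.3730631955169815 q [ 0.2588 -0.1727  1.6656  0.      1.6482  0.3302]
B
linear [ 0.0744 -0.0059  0.0006] | 0.07459889384912781 rot [ -0.0184  -0.0907 -12.9663] | 12.96664030876141
```

View pics/w4.png

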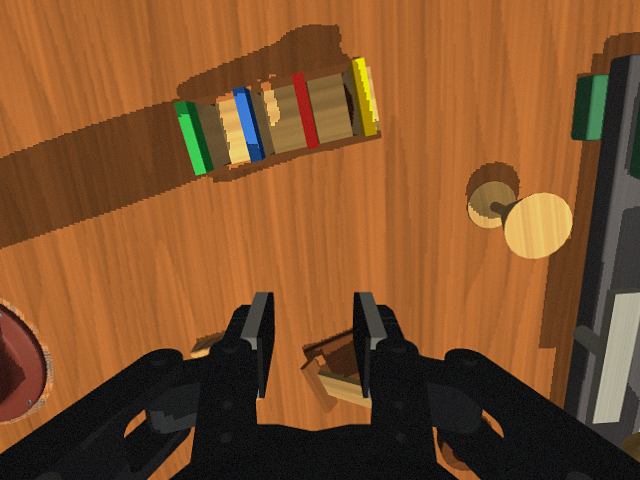

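All four boards are visible; red's top edge runs (298,75)–(313,147). Move closer and finish the turn.

Emit:
apply_moves(commands=[{"linear": [0.01, -0.001, 0.0], "delta_rot": [0, 0, -3], "fingers": 160}, {"linear": [0.025, -0.002, 0.0], "delta_rot": [0, 0, -6], "fingers": 160}, {"linear": [0.045, -0.004, 0.0], "delta_rot": [0, 0, -9], "fingers": 160}, {"linear": [0.06, -0.005, 0.0], "delta_rot": [0, 0, -11.5], "fingers": 160}, {"linear": [0.07, -0.006, 0.0], "delta_rot": [0, 0, -13], "fingers": 160}, {"linear": [0.074, -0.006, 0.0], "delta_rot": [0, 0, -13], "fingers": 160}, {"linear": [0.074, -0.006, 0.0], "delta_rot": [0, 0, -13], "fingers": 160}, {"linear": [0.074, -0.006, 0.0], "delta_rot": [0, 0, -13], "fingers": 160}])

```text
time: 4.35
tool_pos: [0.505, 0.284, 0.3303]
tool_rot: [0.0, 0.653, 0.758, -0.0]
contact_force: [0.2, -0.2, -0.3]
gripper_width: 0.372
```

Run:
```python
from snap import *
applied([0.074,-0.006,0],[0,0,-13]);snap('w5')
for n in ('w4','w5'):
    im,c=load(n)
    hsv=cv2.cvtColor(im,cv2.COLOR_RGB2HSV)
    for col in ('red','blue','yellow','green'):
        m=colmask(im,col);m[250:]=0;m[:,400:]=0
        nn,lab,st,ce=cv2.connectedComponentsWithStats(m)
        if nn>1:
            i=1+np.argmax(st[1:,4]);r=cv2.minAreaRect(cv2.findNonZero((lab==i).astype(np.uint8)));print(n,col,st[i,4],r,cv2.boxPoints(r).tolist(),plane(c,[r[0]],.162))
```

```text
t 4.35 err mm [ 0.1884 -0.649  -0.2777] rot err deg [ 0.0053  0.111  -0.039 ] F [ 0.2173 -0.1606 -0.3389] w 0.3718530396329299 q [ 0.384  -0.095   1.5955 -0.0003  1.6411  0.2357]
w4 red 875 ((305.23736572265625, 110.22160339355469), (76.68292236328125, 11.926828384399414), 77.31961822509766) [[291.00299072265625, 74.12434387207031], [302.638916015625, 71.50625610351562], [319.47174072265625, 146.31886291503906], [307.8358154296875, 148.93695068359375]] [[0.505  0.2945 0.162 ]]
w4 blue 853 ((247.02423095703125, 123.99372100830078), (74.28023529052734, 11.667838096618652), 75.49983215332031) [[232.076904296875, 89.49734497070312], [243.37307739257812, 86.57591247558594], [261.9715576171875, 158.49009704589844], [250.67538452148438, 161.41152954101562]] [[0.4596 0.2877 0.162 ]]
w4 yellow 336 ((367.4250793457031, 89.09806060791016), (64.97769165039062, 8.662047386169434), 74.24882507324219) [[354.437255859375, 59.004878997802734], [362.7740478515625, 56.65348434448242], [380.41290283203125, 119.19123840332031], [372.07611083984375, 121.54263305664062]] [[0.5528 0.3063 0.162 ]]
w4 green 8
[... 645 characters left out ...]
25, 236.97396850585938], [254.68081665039062, 237.3822021484375]] [[0.4595 0.2885 0.162 ]]
w5 yellow 491 ((370.4176330566406, 216.97572326660156), (12.15611743927002, 42.46315383911133), 2.385944366455078) [[363.4609680175781, 237.93585205078125], [365.2287292480469, 195.509521484375], [377.3742980957031, 196.01559448242188], [375.6065368652344, 238.44192504882812]] [[0.5511 0.2912 0.162 ]]
w5 green 710 ((202.62078857421875, 204.02993774414062), (66.89710998535156, 10.78223991394043), 85.48600769042969) [[194.61390686035156, 171.10943603515625], [205.36268615722656, 170.26083374023438], [210.62767028808594, 236.950439453125], [199.87889099121094, 237.79904174804688]] [[0.414  0.2817 0.162 ]]
```

View pics/w5.png

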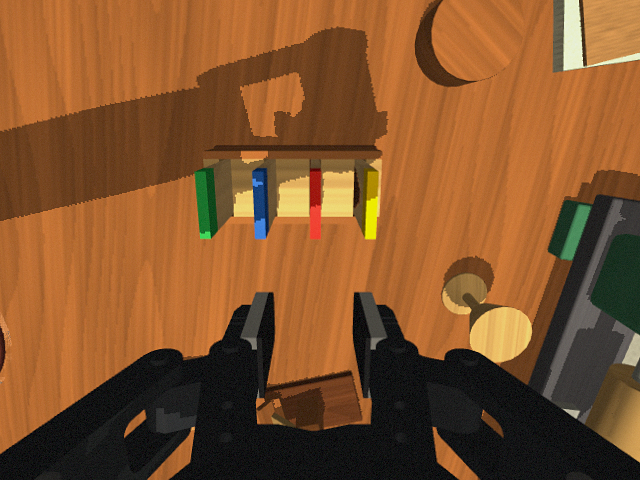

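Run:
```python
from snap import *
i4,c4=load('w4');i5,c5=load('w5')
crop(i4,(280,60,330,160),6,'pics/c4.png');crop(i5,(290,155,340,255),6,'pics/c5.png')
a=(313.6,147.6);b=(315,238)
print(tri((c4,c5),(a,b)),plane(c4,[a,(296.8,72.8)],.162),plane(c5,[b,(315,170)],.162))
# blue & green low ends
print('blue',tri((c4,c5),((256.3,160),(260.2,237.2))),'green',tri((c4,c5),((201.2,173.2),(205.2,237.4))))
```

```text
(array([0.5091, 0.2662, 0.1599]), [0.0002564260699594747, 0.0002564260699594285]) [[0.5094 0.2663 0.162 ]
 [0.5008 0.3214 0.162 ]] [[0.5088 0.2667 0.162 ]
 [0.5004 0.3223 0.162 ]]
blue (array([0.4633, 0.2599, 0.1594]), [2.28087712680722e-05, 2.2808771268172998e-05]) green (array([0.4174, 0.2526, 0.1585]), [0.000230432037653536, 0.0002304320376535043])
```

View pics/c4.png

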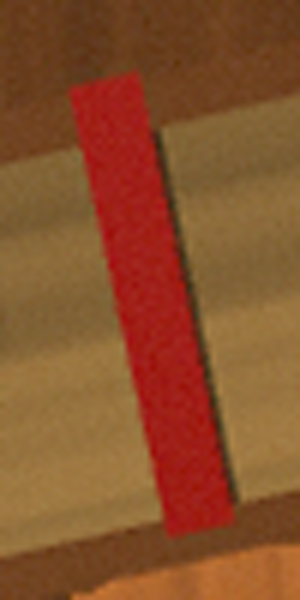

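View pics/c5.png

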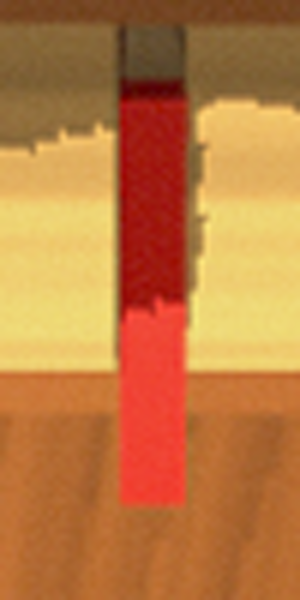

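Red's top end centre measures (0.505, 0.294) at z 0.160 by triangulation, against 0.162 in the text. It is 56 mm long, with the rack's yaw about 8.6°. The neighbours' tops are 46 mm away, so I'll go in half shut, to 30 mm below the top.

Run:
```python
from snap import *
delta([.505,.294,.19],Rdown(98.6));delta([.505,.294,.132],Rdown(98.6))
```

```text
linear [0.009  0.0016 0.1406] | 0.14088960775242174 rot [-0.0079 -0.092  -0.0663] | 0.11370251823055466
linear [0.0089 0.0016 0.1986] | 0.1987988891198884 rot [-0.0079 -0.092  -0.0663] | 0.11370251823055466
```

Emit:
apply_moves(commands=[{"linear": [0.003, 0.0005, 0.02], "delta_rot": [0, 0, 0], "fingers": 160}, {"linear": [0.006, 0.001, 0.05], "delta_rot": [0, 0, 0], "fingers": 160}, {"linear": [0.009, 0.0016, 0.085], "delta_rot": [0, 0, 0], "fingers": 160}, {"linear": [0.009, 0.0016, 0.115], "delta_rot": [0, 0, 0], "fingers": 160}, {"linear": [0.009, 0.0016, 0.132], "delta_rot": [0, 0, 0], "fingers": 160}, {"linear": [0.009, 0.0016, 0.14], "delta_rot": [0, 0, 0], "fingers": 160}, {"linear": [0.009, 0.0016, 0.14], "delta_rot": [0, 0, 0], "fingers": 160}, {"linear": [0.009, 0.0016, 0.14], "delta_rot": [0, 0, 0], "fingers": 160}])

```text
time: 5.2
tool_pos: [0.5062, 0.2937, 0.1922]
tool_rot: [0.001, 0.653, 0.758, 0.001]
contact_force: [1.0, -0.5, 0.0]
gripper_width: 0.374
```

Run:
```python
from snap import *
applied([0.009,0.0016,.14],[0,0,0]);snap('w6')
delta([.505,.294,.132],Rdown(98.6))
```

```text
t 5.2 err mm [ 1.1271 -0.2756  1.5692] rot err deg [ 0.166   0.0532 -0.0155] F [ 1.0463 -0.47    0.0026] w 0.37429225230502217 q [ 0.3987 -0.016   1.7486 -0.      1.4062  0.25  ]
linear [-0.0001 -0.      0.0586] | 0.058593017135670514 rot [-0.0079 -0.092  -0.0663] | 0.11370251823055466
```

View pics/w6.png

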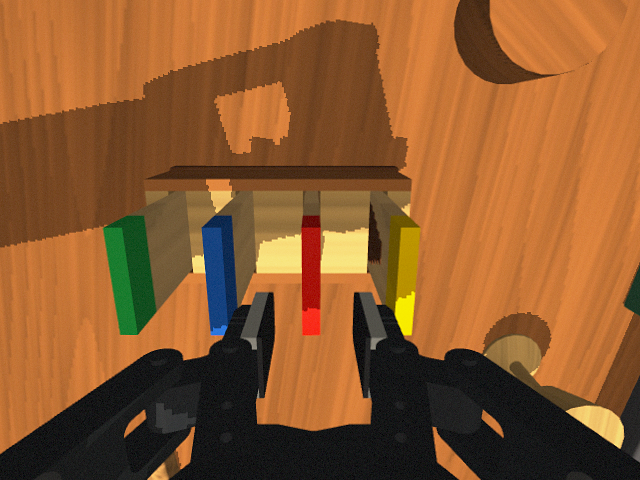

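The board lies at column 311 and the jaw centre at about 313, so it's aligned once settled. I'll narrow the jaws a little for clearance to blue and yellow, then descend.

Emit:
apply_moves(commands=[{"linear": [0, 0, 0], "delta_rot": [0, 0, 0], "fingers": 195}, {"linear": [0, 0, 0.01], "delta_rot": [0, 0, 0], "fingers": 195}, {"linear": [0, 0, 0.025], "delta_rot": [0, 0, 0], "fingers": 195}, {"linear": [0, 0, 0.04], "delta_rot": [0, 0, 0], "fingers": 195}, {"linear": [0, 0, 0.052], "delta_rot": [0, 0, 0], "fingers": 195}, {"linear": [0, 0, 0.0585], "delta_rot": [0, 0, 0], "fingers": 195}, {"linear": [0, 0, 0.0585], "delta_rot": [0, 0, 0], "fingers": 195}, {"linear": [0, 0, 0.0585], "delta_rot": [0, 0, 0], "fingers": 195}])

```text
time: 6.05
tool_pos: [0.5053, 0.2935, 0.1318]
tool_rot: [0.0, 0.653, 0.758, 0.0]
contact_force: [0.2, 0.1, -0.4]
gripper_width: 0.233
```

Run:
```python
from snap import *
applied([0,0,.0585],[0,0,0]);snap('w7')
```

```text
t 6.05 err mm [ 0.2965 -0.5713 -0.2587] rot err deg [0.0129 0.0911 0.0011] F [ 0.199   0.0837 -0.4344] w 0.2330238375985616 q [ 0.3989  0.0384  1.7986 -0.      1.3045  0.25  ]
```

View pics/w7.png

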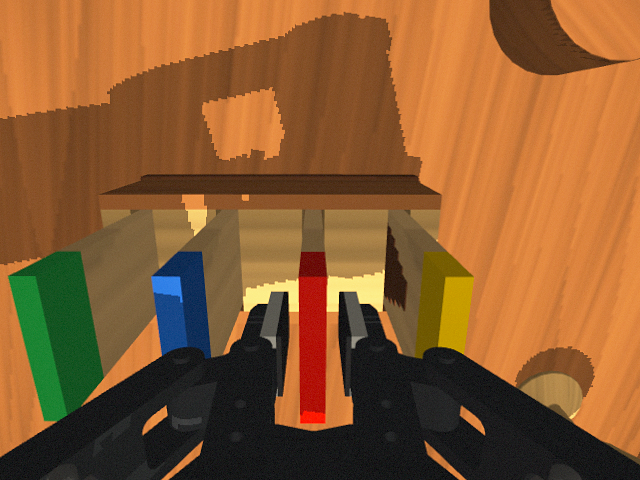

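The red board sits centred between the pads at column 313, with no contact force. Closing.

Emit:
apply_moves(commands=[{"linear": [0, 0, 0], "delta_rot": [0, 0, 0], "fingers": 255}, {"linear": [0, 0, 0], "delta_rot": [0, 0, 0], "fingers": 255}, {"linear": [0, 0, 0], "delta_rot": [0, 0, 0], "fingers": 255}, {"linear": [0, 0, 0], "delta_rot": [0, 0, 0], "fingers": 255}, {"linear": [0, 0, 0], "delta_rot": [0, 0, 0], "fingers": 255}, {"linear": [0, 0, -0.004], "delta_rot": [0, 0, 0], "fingers": 255}, {"linear": [0, 0, -0.012], "delta_rot": [0, 0, 0], "fingers": 255}, {"linear": [0, 0, -0.02], "delta_rot": [0, 0, 0], "fingers": 255}])

```text
time: 6.9
tool_pos: [0.5046, 0.2932, 0.1515]
tool_rot: [-0.0, 0.653, 0.758, -0.001]
contact_force: [0.3, -0.1, -1.1]
gripper_width: 0.097
```

Run:
```python
from snap import *
applied([0,0,-.02],[0,0,0]);snap('w8')
i2,c2=load('w2');i3,c3=load('w3')
crop(i2,(150,20,270,180),4,'pics/r2.png');crop(i3,(285,105,395,260),4,'pics/r3.png')
```

```text
t 6.9 err mm [-0.4077 -0.8698 -0.6001] rot err deg [-0.0905  0.1175 -0.0027] F [ 0.3435 -0.1171 -1.0771] w 0.0973302805942964 q [ 0.3989  0.0183  1.7844 -0.      1.3406  0.25  ]
```

View pics/w8.png

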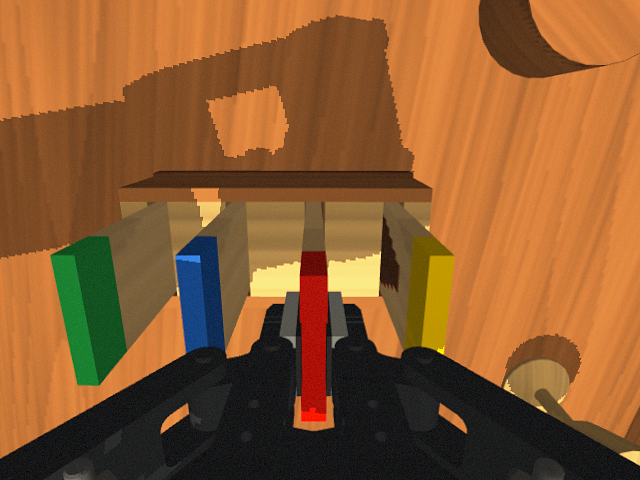

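View pics/r2.png

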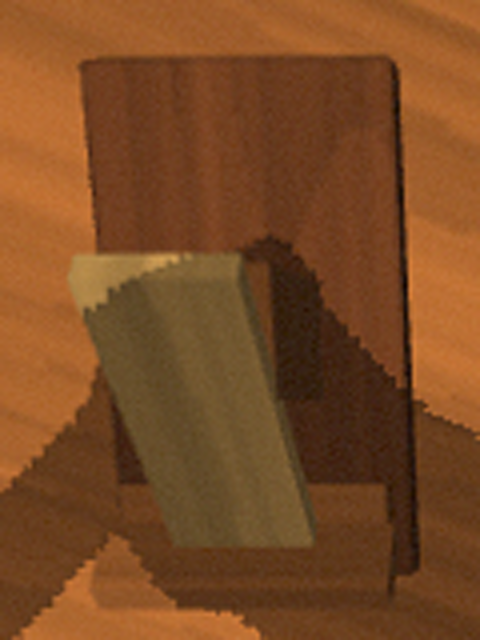

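View pics/r3.png

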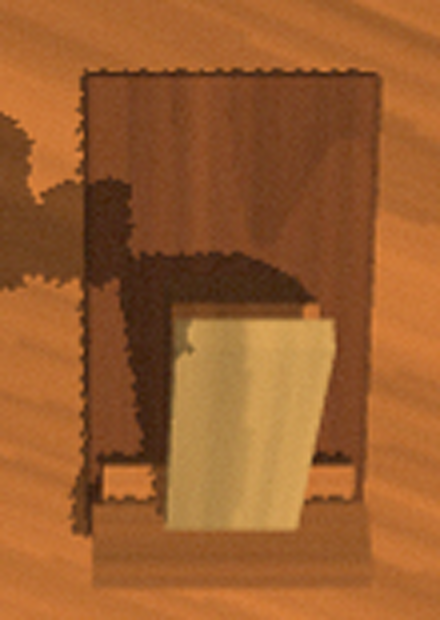

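Gripped, width about 8.3 mm, board rising straight. For the rest, I'll triangulate the panel corners from w2 and w3.

Run:
```python
from snap import *
i2,c2=load('w2');i3,c3=load('w3')
f=lambda p,o:((p[0]+.5)/4+o[0]-.5,(p[1]+.5)/4+o[1]-.5)
pts={'toeL':((175,547),(165,528)),'toeR':((315,542),(298,530)),'topL':((69,260),(172,321)),'topR':((240,257),(335,320)),'baseFL':((82,62),(85,74)),'baseFR':((392,58),(380,74)),'ledgeL':((92,605),(93,585)),'ledgeR':((392,600),(372,585)),'bandL':((120,487),(103,465)),'bandR':((388,484),(355,463))}
P={}
for k,(a,b) in pts.items():
    x,e=tri((c2,c3),(f(a,(150,20)),f(b,(285,105))));P[k]=x;print(k,x*1000,'res mm',e[0]*1000)
h=lambda a,b:np.degrees(np.arctan2(*(P[b]-P[a])[1::-1]))
print('toe w',np.linalg.norm(P['toeL']-P['toeR']),h('toeR','toeL')-90,'base yaw',h('baseFR','baseFL')-90,'top yaw',h('topR','topL')-90,'ledge yaw',h('ledgeR','ledgeL')-90)
tm=(P['toeL']+P['toeR'])/2;pm=(P['topL']+P['topR'])/2;d=pm-tm;print('toe',tm,'slope len',np.linalg.norm(d),'elev',np.degrees(np.arcsin(d[2]/np.linalg.norm(d))),'heading',np.degrees(np.arctan2(d[1],d[0])))
bm=(P['baseFL']+P['baseFR'])/2;print('base front mid',bm, 'pred toe', bm-np.array([np.cos(np.radians(20.7)),np.sin(np.radians(20.7)),0])*.12)
```

```text
toeL [492.8731 -30.8517  34.7728] res mm 0.21207497287824484
toeR [506.9692 -64.5613  37.2906] res mm 0.49377656033006967
topL [553.0677  -6.2708  89.5072] res mm 0.4830022764444813
topR [566.9421 -40.5864  90.6434] res mm 0.5550041800374789
baseFL [596.0477  33.0433   8.2684] res mm 0.16794879519827907
baseFR [625.1656 -40.6002   9.3162] res mm 0.06750787331423277
ledgeL [472.9491 -17.4491  43.7243] res mm 0.3941676971614447
ledgeR [501.126  -88.3534  42.4502] res mm 0.42267982984420227
bandL [500.2391  -9.6262  22.2032] res mm 0.2389788863536552
bandR [526.4417 -75.2133  20.909 ] res mm 0.08096971139259965
toe w 0.03662485862109016 22.69285225884488 base yaw 21.573296538660003 top yaw 22.014356318253917 ledge yaw 21.672570237685647
toe [ 0.4999 -0.0477  0.036 ] slope len 0.08438121784845011 elev 39.82688546253323 heading 22.002037086627347
base front mid [ 0.6106 -0.0038  0.0088] pred toe [ 0.4984 -0.0462  0.0088]
```

The rest toe measures (0.500, −0.048, 0.036), with yaw 21.8° from three independent edges, and its height matches the text. Now lift clear of the slot.

Emit:
apply_moves(commands=[{"linear": [0, 0, -0.012], "delta_rot": [0, 0, 0], "fingers": 255}, {"linear": [0, 0, -0.027], "delta_rot": [0, 0, 0], "fingers": 255}, {"linear": [0, 0, -0.047], "delta_rot": [0, 0, 0], "fingers": 255}, {"linear": [0, 0, -0.072], "delta_rot": [0, 0, 0], "fingers": 255}, {"linear": [0, 0, -0.1], "delta_rot": [0, 0, 0], "fingers": 255}, {"linear": [0, 0, -0.128], "delta_rot": [0, 0, 0], "fingers": 255}, {"linear": [0, 0, -0.144], "delta_rot": [0, 0, 0], "fingers": 255}, {"linear": [0, 0, -0.15], "delta_rot": [0, 0, 0], "fingers": 255}])

```text
time: 7.75
tool_pos: [0.506, 0.2938, 0.3052]
tool_rot: [0.001, 0.653, 0.758, 0.002]
contact_force: [0.1, 0.3, -0.9]
gripper_width: 0.093
```

```bash
cat >> h.py <<'E'
TOE=np.array([.4998,-.0482,.036]);YAW=21.8
def rest_board(toe=TOE,yaw=YAW,up=0,out=0):
    Rb=(R.from_euler('z',yaw,degrees=True)*R.from_euler('y',45,degrees=True)).as_matrix()
    return toe+Rb@np.array([-.0045-out,0,up]),Rb
B2T=np.array([[0,1,0],[1,0,0],[0,0,-1.]]).T  # columns: tool axes in board frame for grasp 1
def rest_tool(zg=.12,**k):
    o,Rb=rest_board(**k);return o+Rb@np.array([0,0,zg]),Rb@B2T
E
python3 - <<'E'
from snap import *
applied([0,0,-.15],[0,0,0]);snap('w9');
im=eyes.grab_frame('side');crop(im,(300,190,440,345),3.5,'pics/s9.png')
print(rest_tool(up=.03,out=.05)[0]);l,r=delta(*rest_tool(up=.03,out=.05))
E
```

```text
t 7.75 err mm [0.9252 0.0092 3.1175] rot err deg [ 0.2709  0.0221 -0.0005] F [ 0.0667  0.3267 -0.8685] w 0.09279284434640057 q [ 0.3989 -0.0781  1.6206  0.      1.5944  0.25  ]
[ 0.5625 -0.0231  0.1806]
linear [-0.3222  0.0098  0.121 ] | 0.3442583171761432 rot [ 44.7973  -5.2969 -12.5398] | 46.81983780737831
```

View pics/w9.png

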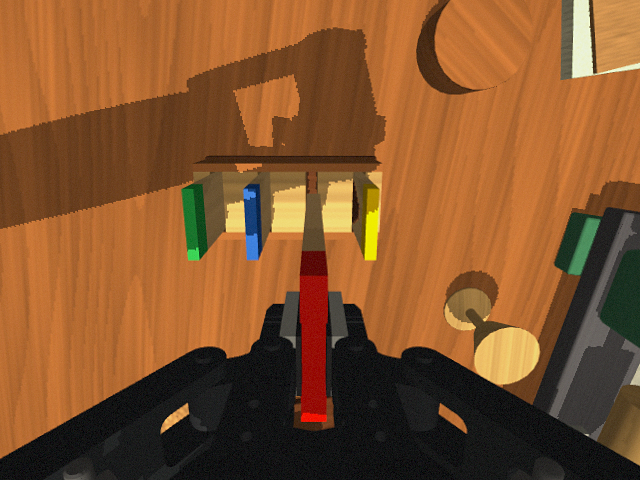

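View pics/s9.png

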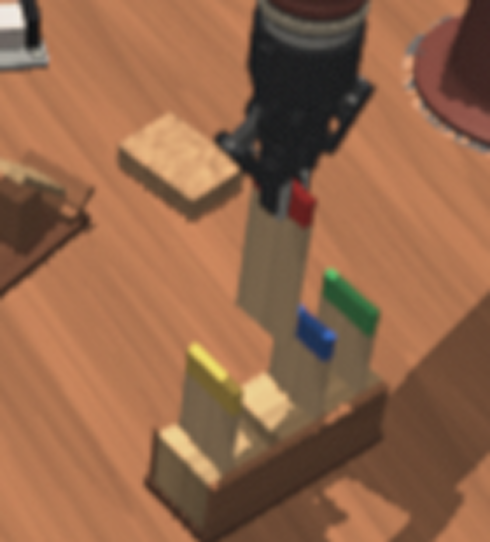

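The board is clear of the slot, held straight, and the other three are undisturbed. Now swing over to the rest while tilting, with the descent late in the move.

Emit:
apply_moves(commands=[{"linear": [-0.015, 0.0005, 0], "delta_rot": [2.2, -0.3, -0.6], "fingers": 255}, {"linear": [-0.05, 0.0015, 0], "delta_rot": [6.6, -0.8, -1.9], "fingers": 255}, {"linear": [-0.093, 0.003, 0.005], "delta_rot": [12.5, -1.5, -3.5], "fingers": 255}, {"linear": [-0.14, 0.004, 0.015], "delta_rot": [19, -2.2, -5.3], "fingers": 255}, {"linear": [-0.185, 0.005, 0.03], "delta_rot": [25.5, -3.0, -7.1], "fingers": 255}, {"linear": [-0.228, 0.007, 0.045], "delta_rot": [32, -3.8, -9.0], "fingers": 255}, {"linear": [-0.265, 0.008, 0.06], "delta_rot": [38, -4.5, -10.6], "fingers": 255}, {"linear": [-0.29, 0.009, 0.07], "delta_rot": [43, -5.1, -12.0], "fingers": 255}])

```text
time: 8.65
tool_pos: [0.5564, 0.0055, 0.2282]
tool_rot: [-0.209, 0.525, 0.766, -0.308]
contact_force: [-0.0, 0.6, -1.2]
gripper_width: 0.097
```

Run:
```python
from snap import *
applied([-0.29,0.009,0.07],[43,-5.1,-12])
l,r=delta(*rest_tool(up=.03,out=.05))
```

```text
t 8.65 err mm [-0.5779 -2.9606 -3.4713] rot err deg [-0.4808 -0.0668 -0.0056] F [-0.0416  0.5674 -1.178 ] w 0.09687214509035723 q [ 0.0024  0.3698  1.3844 -0.2936  2.0956 -0.4201]
linear [-0.0313  0.0304  0.0416] | 0.060271270258882424 rot [ 1.7948 -0.2122 -0.5419] | 1.8868414748700988
```

Emit:
apply_moves(commands=[{"linear": [-0.008, 0.008, 0.01], "delta_rot": [0.8, 0, -0.2], "fingers": 255}, {"linear": [-0.018, 0.018, 0.024], "delta_rot": [1.4, -0.1, -0.4], "fingers": 255}, {"linear": [-0.027, 0.026, 0.036], "delta_rot": [1.8, -0.2, -0.5], "fingers": 255}, {"linear": [-0.0313, 0.0304, 0.0416], "delta_rot": [1.8, -0.2, -0.5], "fingers": 255}, {"linear": [-0.0313, 0.0304, 0.0416], "delta_rot": [1.8, -0.2, -0.5], "fingers": 255}, {"linear": [-0.0313, 0.0304, 0.0416], "delta_rot": [1.8, -0.2, -0.5], "fingers": 255}, {"linear": [-0.0313, 0.0304, 0.0416], "delta_rot": [1.8, -0.2, -0.5], "fingers": 255}, {"linear": [-0.0313, 0.0304, 0.0416], "delta_rot": [1.8, -0.2, -0.5], "fingers": 255}])

```text
time: 9.45
tool_pos: [0.5631, -0.0233, 0.182]
tool_rot: [-0.213, 0.519, 0.765, -0.317]
contact_force: [-0.7, -0.9, -1.1]
gripper_width: 0.097
```

Run:
```python
from snap import *
applied([-0.0313,0.0304,0.0416],[1.8,-.2,-.5]);snap('w10')
im=eyes.grab_frame('side');crop(im,(240,170,380,310),4,'pics/s10.png')
im=eyes.grab_frame('top');crop(im,(260,160,400,320),3.7,'pics/t10.png')
l,r=delta(*rest_tool(up=.01,out=.006))
l,r=delta(*rest_tool(up=.00,out=.0))
```

```text
t 9.45 err mm [ 0.5823 -0.1661  1.3699] rot err deg [ 0.1017  0.118  -0.0734] F [-0.6688 -0.9485 -1.0929] w 0.09739138139388487 q [-0.0319  0.4299  1.3944 -0.3239  2.0349 -0.4478]
linear [0.0001 0.044  0.02  ] | 0.04834125723131457 rot [-0.0052 -0.0129 -0.0417] | 0.0439602457739029
linear [0.0001 0.05   0.03  ] | 0.05831931317265655 rot [-0.0052 -0.0129 -0.0417] | 0.0439602457739029
```

View pics/w10.png

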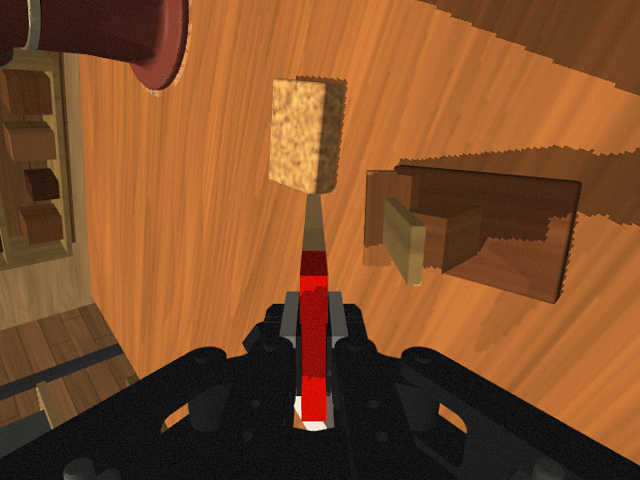

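View pics/s10.png

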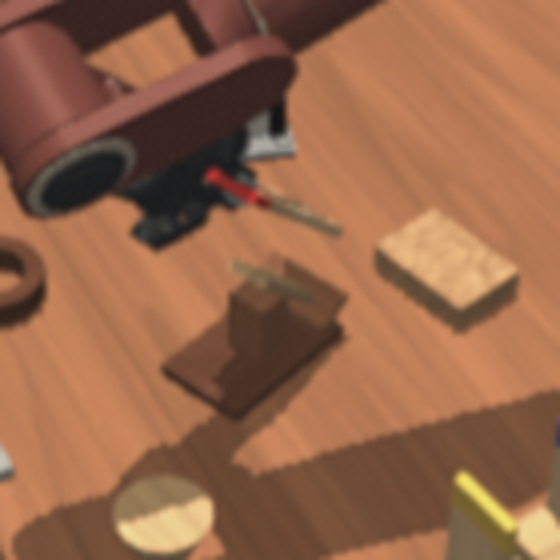

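View pics/t10.png

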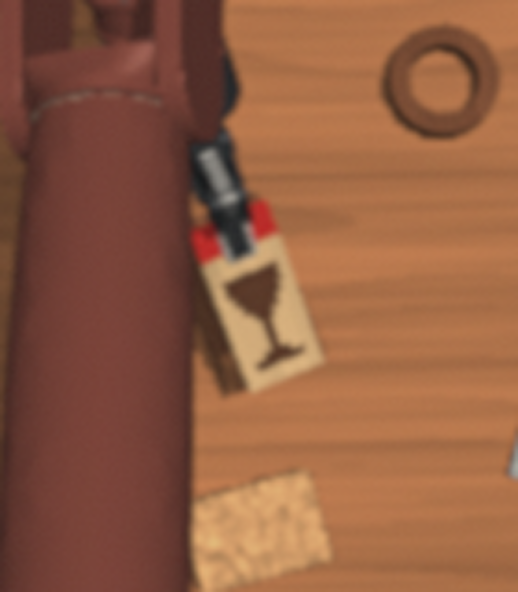

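Run:
```python
from snap import *
im,c=load('w10')
o,Rb=rest_board()
for n,x in {'toe+y':(.0045,.018,0),'toe-y':(.0045,-.018,0),'top+y':(.0045,.018,.085),'top-y':(.0045,-.018,.085),'ledge+y':(-.0095,.038,0),'ledge-y':(-.0095,-.038,0)}.items():
    print(n,proj(c,o+Rb@np.array(x)))
crop(im,(350,150,450,310),5,'pics/c10.png')
```

```text
toe+y [[384.3201 198.7848]]
toe-y [[382.0446 243.6336]]
top+y [[411.2764 227.5726]]
top-y [[406.8859 287.1919]]
ledge+y [[367.022 172.537]]
ledge-y [[363.5143 267.3194]]
```

View pics/c10.png

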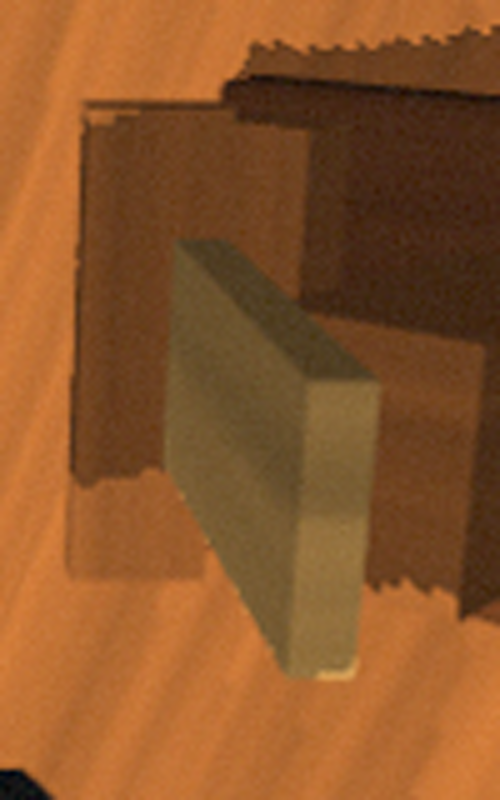

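All the rest's predicted corners fall within 1–2 px of the wrist view, and the drawn face is outward. Come down, with the face approach first and then the slope.

Emit:
apply_moves(commands=[{"linear": [0, 0.01, 0.0], "delta_rot": [0, 0, 0], "fingers": 255}, {"linear": [0, 0.025, 0.003], "delta_rot": [0, 0, 0], "fingers": 255}, {"linear": [0, 0.038, 0.008], "delta_rot": [0, 0, 0], "fingers": 255}, {"linear": [0, 0.046, 0.014], "delta_rot": [0, 0, 0], "fingers": 255}, {"linear": [0, 0.048, 0.02], "delta_rot": [0, 0, 0], "fingers": 255}, {"linear": [0, 0.0485, 0.024], "delta_rot": [0, 0, 0], "fingers": 255}, {"linear": [0, 0.0485, 0.026], "delta_rot": [0, 0, 0], "fingers": 255}, {"linear": [0, 0.0485, 0.026], "delta_rot": [0, 0, 0], "fingers": 255}])

```text
time: 10.4
tool_pos: [0.5772, -0.0181, 0.1284]
tool_rot: [-0.214, 0.519, 0.764, -0.317]
contact_force: [0.3, 0.1, -0.8]
gripper_width: 0.093
```

Run:
```python
from snap import *
applied([0,0.0485,0.026],[0,0,0]);snap('w11')
s=state();print('F tool',rq(s['tool_rot']).as_matrix().T@s['contact_force'])
l,r=delta(*rest_tool(up=.00,out=.0))
```

```text
t 10.4 err mm [-0.0898 -0.8149  0.4461] rot err deg [-0.0112  0.0538 -0.082 ] F [ 0.288   0.0741 -0.8179] w 0.09289616965035927 q [-0.0246  0.516   1.3752 -0.3089  1.9758 -0.4173]
F tool [0.1354 0.6165 0.1785]
linear [0.0001 0.0015 0.004 ] | 0.004280686180585603 rot [-0.0052 -0.0129 -0.0417] | 0.0439602457739029
```

View pics/w11.png

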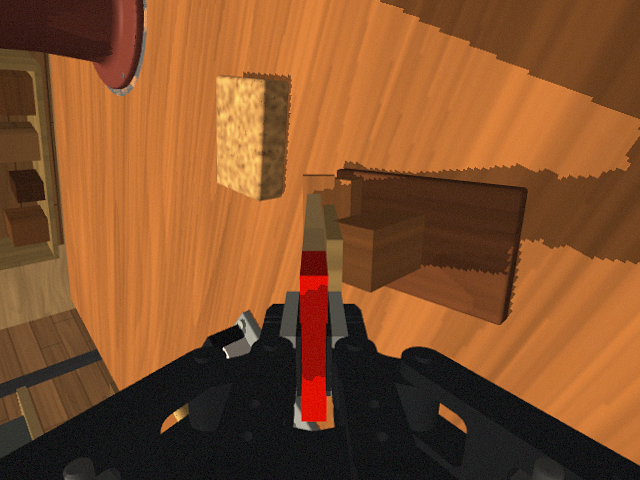

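The board is parallel to the panel and just off it, with the force still about zero. Creep in to contact.

Emit:
apply_moves(commands=[{"linear": [0, 0.0005, 0.001], "delta_rot": [0, 0, 0], "fingers": 255}, {"linear": [0, 0.001, 0.002], "delta_rot": [0, 0, 0], "fingers": 255}, {"linear": [0, 0.0013, 0.003], "delta_rot": [0, 0, 0], "fingers": 255}, {"linear": [0, 0.0015, 0.0035], "delta_rot": [0, 0, 0], "fingers": 255}, {"linear": [0, 0.0015, 0.004], "delta_rot": [0, 0, 0], "fingers": 255}, {"linear": [0, 0.0015, 0.004], "delta_rot": [0, 0, 0], "fingers": 255}, {"linear": [0, 0.0015, 0.004], "delta_rot": [0, 0, 0], "fingers": 255}, {"linear": [0, 0.0015, 0.004], "delta_rot": [0, 0, 0], "fingers": 255}])

```text
time: 11.25
tool_pos: [0.5762, -0.0186, 0.1247]
tool_rot: [-0.214, 0.519, 0.765, -0.317]
contact_force: [1.3, 0.5, 1.8]
gripper_width: 0.093
```

Run:
```python
from snap import *
applied([0,0.0015,0.004],[0,0,0])
s=state();Rt=rq(s['tool_rot']).as_matrix();print('F tool',Rt.T@s['contact_force'],'M tool',Rt.T@s['ft_torque'],'err tool',Rt.T@(s['tool_pos']-cmdpose()[0])*1000)
```

```text
t 11.25 err mm [ 0.4983 -0.6255  0.648 ] rot err deg [ 0.0292  0.0822 -0.0781] F [1.3364 0.4951 1.7524] w 0.09298357396742496 q [-0.0252  0.5172  1.3801 -0.3087  1.9691 -0.416 ]
F tool [-0.0398 -0.2307 -2.2466] M tool [-0.4274  0.0005 -0.0243] err tool [-0.7672 -0.2935 -0.6203]
```

Emit:
apply_moves(commands=[{"linear": [0, 0.0003, 0], "delta_rot": [0, 0, 0], "fingers": 255}, {"linear": [0, 0.0006, 0], "delta_rot": [0, 0, 0], "fingers": 255}, {"linear": [0, 0.0009, 0.0002], "delta_rot": [0, 0, 0], "fingers": 255}, {"linear": [0, 0.0012, 0.0004], "delta_rot": [0, 0, 0], "fingers": 255}, {"linear": [0, 0.0012, 0.0004], "delta_rot": [0, 0, 0], "fingers": 255}, {"linear": [0, 0.0012, 0.0004], "delta_rot": [0, 0, 0], "fingers": 255}, {"linear": [0, 0.0012, 0.0004], "delta_rot": [0, 0, 0], "fingers": 255}, {"linear": [0, 0.0012, 0.0004], "delta_rot": [0, 0, 0], "fingers": 255}])

```text
time: 12.05
tool_pos: [0.5763, -0.0185, 0.1245]
tool_rot: [-0.214, 0.519, 0.764, -0.318]
contact_force: [0.2, 0.6, 6.1]
gripper_width: 0.096
```

Run:
```python
from snap import *
applied([0,0.0012,0.0004],[0,0,0]);snap('w12')
s=state();Rt=rq(s['tool_rot']).as_matrix();print('F tool',Rt.T@s['contact_force'],'M tool',Rt.T@s['ft_torque'],'err tool',Rt.T@(s['tool_pos']-cmdpose()[0])*1000)
im,c=load('w12');crop(im,(270,150,370,300),4,'pics/c12.png')
```

```text
t 12.05 err mm [ 0.1416 -0.7653  1.6365] rot err deg [-0.0788  0.0702 -0.113 ] F [0.2485 0.6151 6.1148] w 0.09609334760633208 q [-0.0249  0.5189  1.3786 -0.3091  1.9707 -0.4153]
F tool [-0.0908 -4.0793 -5.2958] M tool [ 0.4836  0.0766 -0.0231] err tool [-0.7531 -1.2531 -1.0159]
```

View pics/c12.png

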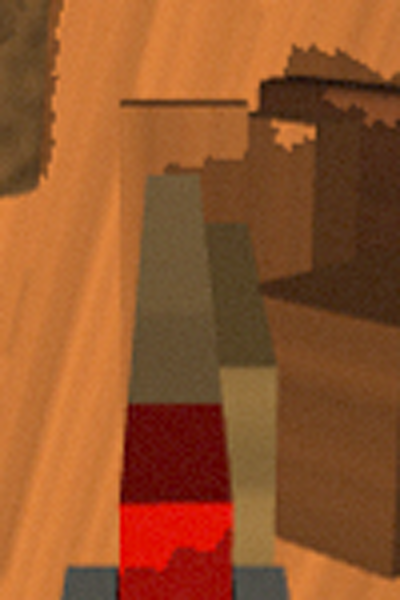

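Both contacts are made: 4 N on the panel and 5 N on the ledge, with the board flush in the view. Open gradually and retract up the slope.

Emit:
apply_moves(commands=[{"linear": [0, -0.0003, -0.0003], "delta_rot": [0, 0, 0], "fingers": 228}, {"linear": [0, -0.0003, -0.0003], "delta_rot": [0, 0, 0], "fingers": 222}, {"linear": [0, -0.0003, -0.0003], "delta_rot": [0, 0, 0], "fingers": 212}, {"linear": [0, -0.0003, -0.0003], "delta_rot": [0, 0, 0], "fingers": 200}, {"linear": [0, -0.0003, -0.0003], "delta_rot": [0, 0, 0], "fingers": 185}, {"linear": [0, -0.0003, -0.0003], "delta_rot": [0, 0, 0], "fingers": 170}, {"linear": [0, -0.0003, -0.0003], "delta_rot": [0, 0, 0], "fingers": 170}, {"linear": [0, -0.0003, -0.0003], "delta_rot": [0, 0, 0], "fingers": 170}])

```text
time: 12.9
tool_pos: [0.5763, -0.0184, 0.1235]
tool_rot: [-0.214, 0.518, 0.765, -0.317]
contact_force: [-0.6, 0.5, 0.2]
gripper_width: 0.334
```

Run:
```python
from snap import *
applied([0,-0.0003,-0.0003],[0,0,0]);snap('w13')
```

```text
t 12.9 err mm [ 0.1628 -0.6574  0.1783] rot err deg [-0.0143  0.0639 -0.064 ] F [-0.5829  0.537   0.194 ] w 0.33410433693755737 q [-0.0249  0.5194  1.3794 -0.3084  1.9685 -0.4155]
```

View pics/w13.png

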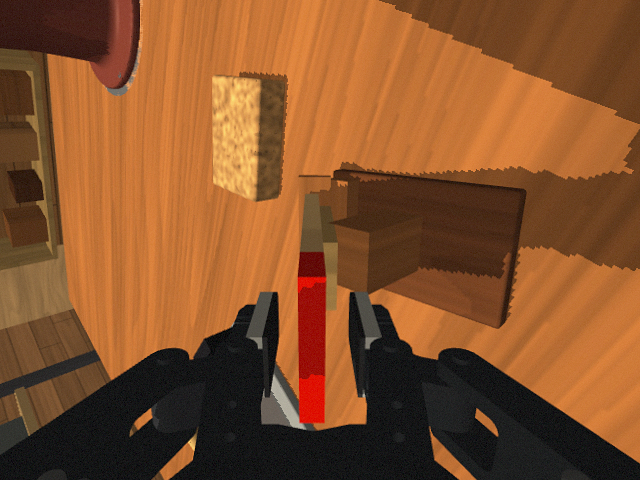

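Released; the board stays on the rest. Work out the retreat and the second approach.

```bash
cat >> h.py <<'E'
B2T2=np.array([[0,0,1],[0,-1,0],[1,0,0.]]).T
def rest_tool2(depth=.020,zg=.075,**k):
    o,Rb=rest_board(**k);return o+Rb@np.array([depth,0,zg]),Rb@B2T2
E
python3 - <<'E'
from snap import *
delta([.61,0,.30],Rdown(111.8))
print(rest_tool2(out=.09)[0],rest_tool2()[0])
E
```

```text
linear [ 0.0039 -0.0981 -0.1518] | 0.1807423387431728 rot [-45.0052   0.0041  -0.0446] | 45.00519470393009
[ 0.5001 -0.0481  0.1417] [ 0.5592 -0.0244  0.0781]
```

Emit:
apply_moves(commands=[{"linear": [0, 0, -0.01], "delta_rot": [0, 0, 0], "fingers": 170}, {"linear": [0, 0, -0.03], "delta_rot": [0, 0, 0], "fingers": 170}, {"linear": [0, 0, -0.06], "delta_rot": [0, 0, 0], "fingers": 170}, {"linear": [0, -0.01, -0.09], "delta_rot": [-5, 0, 0], "fingers": 120}, {"linear": [0.001, -0.035, -0.115], "delta_rot": [-13, 0, 0], "fingers": 60}, {"linear": [0.002, -0.065, -0.135], "delta_rot": [-21.5, 0, 0], "fingers": 0}, {"linear": [0.003, -0.085, -0.148], "delta_rot": [-30, 0, 0], "fingers": 0}, {"linear": [0.004, -0.098, -0.152], "delta_rot": [-38, 0, 0], "fingers": 0}])

```text
time: 13.75
tool_pos: [0.6119, -0.0001, 0.3064]
tool_rot: [-0.028, 0.56, 0.827, -0.047]
contact_force: [0.1, 0.1, 0.8]
gripper_width: 0.998
```

Run:
```python
from snap import *
applied([0.004,-0.098,-0.152],[-38,0,0]);snap('w14')
im=eyes.grab_frame('side');crop(im,(240,170,380,310),4,'pics/s14.png')
p,Rm=rest_tool2(out=.13);print(p);delta(p,Rm)
delta(p,(R.from_euler('z',0)*R.from_matrix(Rdown(35))).as_matrix())
```

```text
t 13.75 err mm [ 1.7771 -0.2607  6.281 ] rot err deg [ 0.7241  0.3266 -0.0182] F [0.0646 0.106  0.7564] w 0.9979268368861649 q [-0.0961  0.0547  1.4897 -0.0559  1.6918 -0.4801]
[ 0.4739 -0.0586  0.17  ]
linear [-0.004  -0.1314  0.1472] | 0.197377560014345 rot [-40.5575  40.6089  83.1742] | 101.05411087369214
linear [-0.004  -0.1314  0.1472] | 0.197377560014345 rot [-5.9105  4.7093 76.6584] | 77.0299938081983
```

View pics/w14.png

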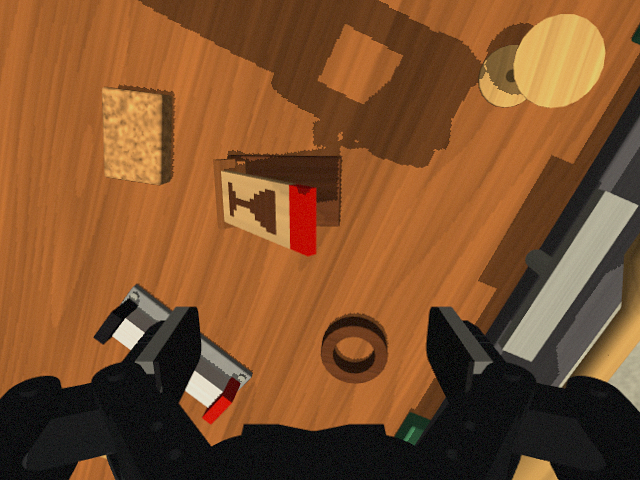

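View pics/s14.png

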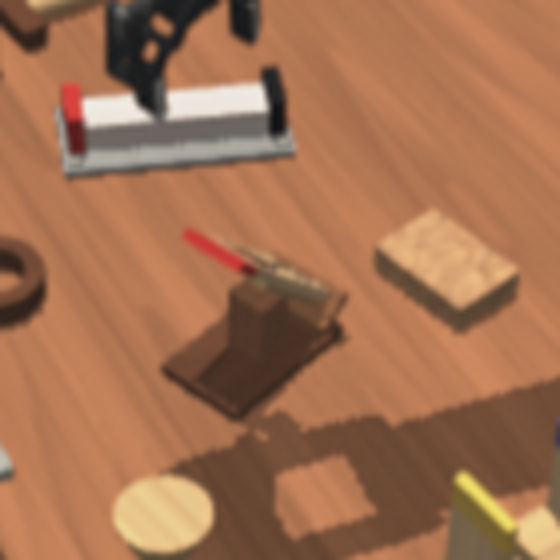

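The board leans properly, drawn face outward and red end up. Go over it and turn for the long-side grasp.

Run:
```python
from snap import *
delta([.49,-.05,.27],Rdown(47))
```

```text
linear [-0.0021 -0.1256  0.0458] | 0.13365546573728074 rot [-6.2311  3.9769 64.6758] | 65.09690738476206
```

Emit:
apply_moves(commands=[{"linear": [0, -0.008, 0.0], "delta_rot": [-0.5, 0.3, 5], "fingers": 0}, {"linear": [0, -0.025, 0.0], "delta_rot": [-1.3, 0.8, 13], "fingers": 0}, {"linear": [0, -0.045, 0.005], "delta_rot": [-2.1, 1.3, 21.5], "fingers": 0}, {"linear": [-0.001, -0.065, 0.012], "delta_rot": [-2.9, 1.8, 30], "fingers": 0}, {"linear": [-0.001, -0.085, 0.02], "delta_rot": [-3.7, 2.4, 38.5], "fingers": 0}, {"linear": [-0.002, -0.105, 0.03], "delta_rot": [-4.5, 2.9, 47], "fingers": 0}, {"linear": [-0.002, -0.12, 0.04], "delta_rot": [-5.3, 3.4, 55.5], "fingers": 0}, {"linear": [-0.002, -0.1256, 0.0458], "delta_rot": [-6.1, 3.9, 63], "fingers": 0}])

```text
time: 14.65
tool_pos: [0.4891, -0.0506, 0.2691]
tool_rot: [-0.001, 0.912, 0.409, -0.003]
contact_force: [0.1, 0.3, 0.8]
gripper_width: 1.0
```

Run:
```python
from snap import *
applied([-0.002,-0.1256,0.0458],[-6.1,3.9,63]);snap('w15')
p,Rm=rest_tool2(out=.13);delta(p,Rm)
```

```text
t 14.65 err mm [-0.8275 -0.6831 -0.9039] rot err deg [-0.0598  0.1656 -0.3413] F [0.0986 0.2829 0.8216] w 0.999798745766637 q [-0.2535 -0.29    1.8646 -0.0019  1.5721  0.4737]
linear [-0.017  -0.0061  0.1   ] | 0.10162194720609431 rot [-10.6772  44.2534  25.4193] | 52.1392995771257
```

Run:
```python
from snap import *
p,Rm=rest_tool2(out=.08);print(p);delta(p,Rm)
```

```text
[ 0.5067 -0.0454  0.1346]
linear [0.0146 0.01   0.1353] | 0.13643686734144644 rot [-10.6772  44.2534  25.4193] | 52.1392995771257
```

Emit:
apply_moves(commands=[{"linear": [0.001, 0.001, 0.01], "delta_rot": [-1, 4.2, 2.4], "fingers": 0}, {"linear": [0.003, 0.002, 0.028], "delta_rot": [-2.4, 10, 5.8], "fingers": 0}, {"linear": [0.005, 0.004, 0.05], "delta_rot": [-4, 16.5, 9.5], "fingers": 0}, {"linear": [0.008, 0.006, 0.075], "delta_rot": [-5.6, 23.4, 13.4], "fingers": 0}, {"linear": [0.011, 0.008, 0.1], "delta_rot": [-7.3, 30.3, 17.4], "fingers": 0}, {"linear": [0.013, 0.009, 0.12], "delta_rot": [-8.9, 37, 21.2], "fingers": 0}, {"linear": [0.0146, 0.01, 0.132], "delta_rot": [-10.1, 42, 24.1], "fingers": 0}, {"linear": [0.0146, 0.01, 0.1353], "delta_rot": [-10.7, 44.25, 25.4], "fingers": 0}])

```text
time: 15.5
tool_pos: [0.5051, -0.0451, 0.131]
tool_rot: [-0.074, 0.908, 0.175, 0.374]
contact_force: [-0.0, 0.8, -0.3]
gripper_width: 0.996
```

Run:
```python
from snap import *
applied([0.0146,0.01,0.1353],[-10.7,44.25,25.4]);snap('w16')
p,Rm=rest_tool2();delta(p,Rm)
```

```text
t 15.5 err mm [-1.6417  0.3756 -3.6181] rot err deg [-0.1655  0.1536 -0.082 ] F [-0.0284  0.8369 -0.2575] w 0.9963061762833716 q [-0.5713 -0.5332  2.4119  0.8064  0.9238  0.2263]
linear [-0.     -0.0001  0.08  ] | 0.07998360370392682 rot [ 0.0133 -0.0026  0.0258] | 0.0291065563643005
```

View pics/w16.png

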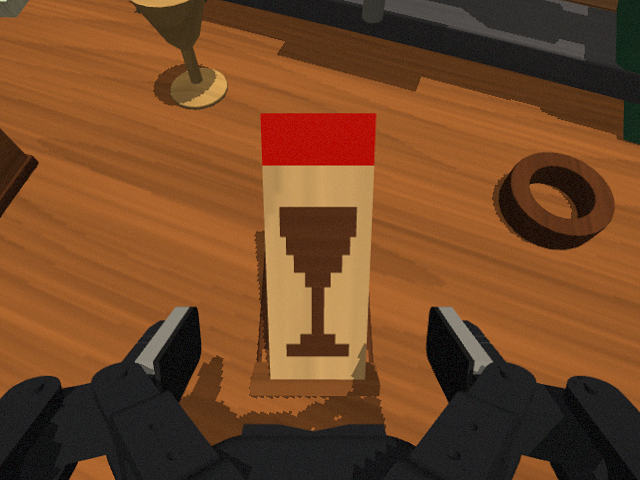

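The board faces the camera squarely: top corners (261,114) and (376,113), foot (270,379)–(370,379). Check this against the prediction.

Run:
```python
from snap import *
im,c=load('w16');o,Rb=rest_board()
for x in [(-.0045,.028,.15),(-.0045,-.028,.15),(-.0045,.028,0),(-.0045,-.028,0)]: print(proj(c,o+Rb@np.array(x)))
# measured on plane of front face
n=-Rb[:,0];q=o+n*.0045
oo,d=ray(c,[(261,114),(376,113),(270,379),(370,379)])
P=oo+d*(((q-oo)@n)/(d@n))[:,None];print((P-o)@Rb*1000)
```

```text
[[258.3952 110.8901]]
[[375.0164 110.829 ]]
[[268.9995 377.3539]]
[[363.3965 377.4155]]
[[ -4.5     26.8013 148.5688]
 [ -4.5    -28.5163 149.0053]
 [ -4.5     27.446   -1.1516]
 [ -4.5    -31.9688  -1.1173]]
```

Emit:
apply_moves(commands=[{"linear": [0, 0.001, 0.005], "delta_rot": [0, 0, 0], "fingers": 0}, {"linear": [0, 0.001, 0.018], "delta_rot": [0, 0, 0], "fingers": 0}, {"linear": [0, 0.001, 0.034], "delta_rot": [0, 0, 0], "fingers": 0}, {"linear": [0, 0.001, 0.05], "delta_rot": [0, 0, 0], "fingers": 0}, {"linear": [0, 0.001, 0.064], "delta_rot": [0, 0, 0], "fingers": 0}, {"linear": [0, 0.001, 0.074], "delta_rot": [0, 0, 0], "fingers": 0}, {"linear": [0, 0.001, 0.079], "delta_rot": [0, 0, 0], "fingers": 0}, {"linear": [0, 0.001, 0.08], "delta_rot": [0, 0, 0], "fingers": 0}])

```text
time: 16.35
tool_pos: [0.5609, -0.0258, 0.0786]
tool_rot: [-0.072, 0.907, 0.176, 0.376]
contact_force: [0.6, 0.7, -0.1]
gripper_width: 1.005
```

Run:
```python
from snap import *
applied([0,0.001,0.08],[0,0,0]);snap('w17')
im=eyes.grab_frame('side');crop(im,(240,170,380,310),4,'pics/s17.png')
```

```text
t 16.35 err mm [ 1.2702 -0.379   0.5411] rot err deg [-0.0066  0.0334  0.1723] F [ 0.5538  0.7374 -0.1378] w 1.0049799572822447 q [-0.4481 -0.2558  2.3221  0.9216  0.7125  0.1265]
```

View pics/w17.png

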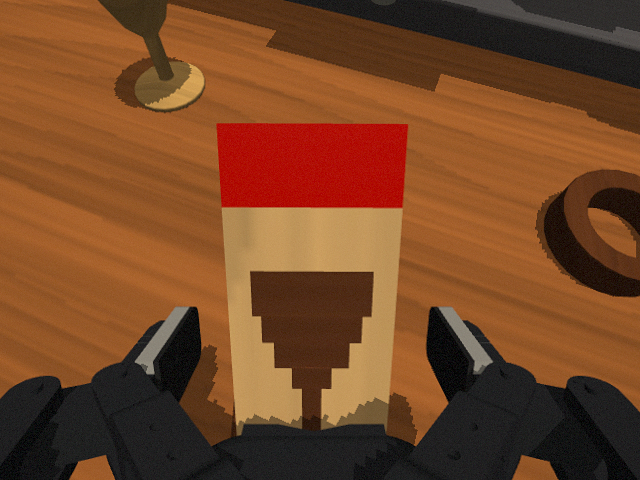

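View pics/s17.png

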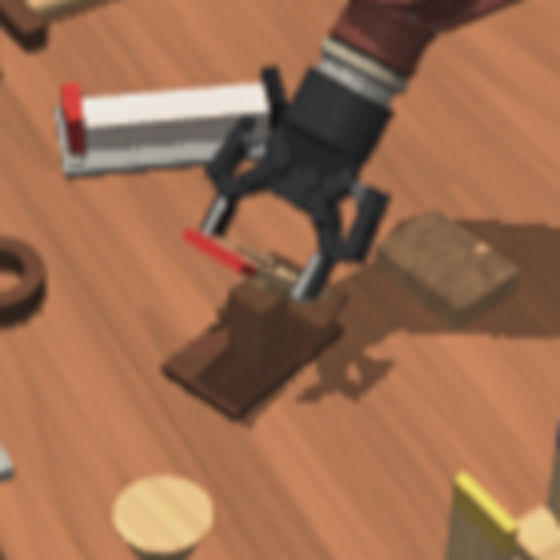

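The board is centred between the pads: edges 229 and 397, pads 198 and 428, all about column 313. Go 3 mm deeper and close on the long sides.

Emit:
apply_moves(commands=[{"linear": [0, 0, 0.002], "delta_rot": [0, 0, 0], "fingers": 30}, {"linear": [0, 0, 0.003], "delta_rot": [0, 0, 0], "fingers": 55}, {"linear": [0, 0, 0.003], "delta_rot": [0, 0, 0], "fingers": 70}, {"linear": [0, 0, 0.003], "delta_rot": [0, 0, 0], "fingers": 90}, {"linear": [0, 0, 0.003], "delta_rot": [0, 0, 0], "fingers": 255}, {"linear": [0, 0, 0.003], "delta_rot": [0, 0, 0], "fingers": 255}, {"linear": [0, 0, 0.003], "delta_rot": [0, 0, 0], "fingers": 255}, {"linear": [0, 0, 0.003], "delta_rot": [0, 0, 0], "fingers": 255}])

```text
time: 17.25
tool_pos: [0.5616, -0.0255, 0.0766]
tool_rot: [-0.071, 0.907, 0.175, 0.376]
contact_force: [-8.6, -1.7, 5.6]
gripper_width: 0.642
```

Run:
```python
from snap import *
applied([0,0,0.003],[0,0,0]);snap('w18')
```

```text
t 17.25 err mm [-0.024  -0.8669  0.6239] rot err deg [0.055  0.0063 0.0895] F [-8.5897 -1.7477  5.6426] w 0.6422617475649758 q [-0.4462 -0.2499  2.3218  0.9271  0.7067  0.1221]
```

View pics/w18.png

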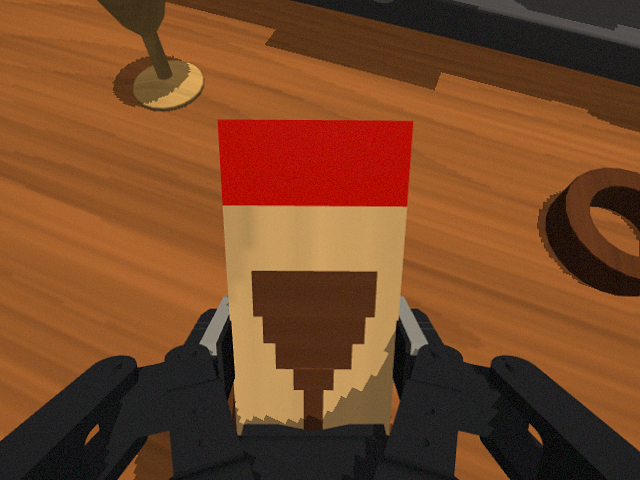

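Gripped on the long sides at 54.6 mm. Lift off square to the slope.

Emit:
apply_moves(commands=[{"linear": [0, 0, -0.003], "delta_rot": [0, 0, 0], "fingers": 255}, {"linear": [0, 0, -0.009], "delta_rot": [0, 0, 0], "fingers": 255}, {"linear": [0, 0, -0.018], "delta_rot": [0, 0, 0], "fingers": 255}, {"linear": [0.002, 0, -0.03], "delta_rot": [0, 0, 0], "fingers": 255}, {"linear": [0.008, 0, -0.043], "delta_rot": [0, 0, 0], "fingers": 255}, {"linear": [0.014, 0, -0.054], "delta_rot": [0, 0, 0], "fingers": 255}, {"linear": [0.018, 0, -0.06], "delta_rot": [0, 0, 0], "fingers": 255}, {"linear": [0.02, 0, -0.062], "delta_rot": [0, 0, 0], "fingers": 255}])

```text
time: 18.1
tool_pos: [0.5342, -0.0366, 0.1351]
tool_rot: [-0.071, 0.907, 0.175, 0.376]
contact_force: [-0.4, -0.3, -1.0]
gripper_width: 0.642
```

Run:
```python
from snap import *
applied([0.02,0,-0.062],[0,0,0]);snap('w19')
im=eyes.grab_frame('side');crop(im,(240,170,380,310),4,'pics/s19.png')
i1,_=load('w1');i2,_=load('w2');i3,_=load('w3')
crop(i1,(205,55,395,265),3.5,'pics/b1.png');crop(i2,(325,140,515,320),3.5,'pics/b2.png');crop(i3,(430,215,630,385),3.5,'pics/b3.png')
```

```text
t 18.1 err mm [ 0.206  -0.9485  1.1306] rot err deg [ 0.131  -0.0286  0.1046] F [-0.4301 -0.2648 -0.9525] w 0.6423084181582146 q [-0.5061 -0.4515  2.354   0.8085  0.8569  0.2545]
```

View pics/w19.png

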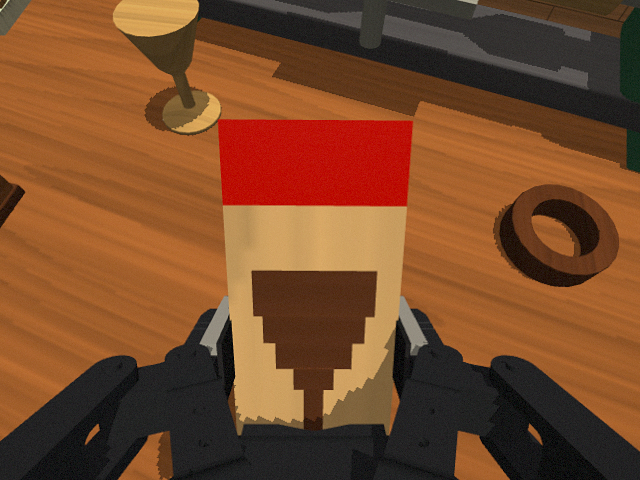

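View pics/s19.png

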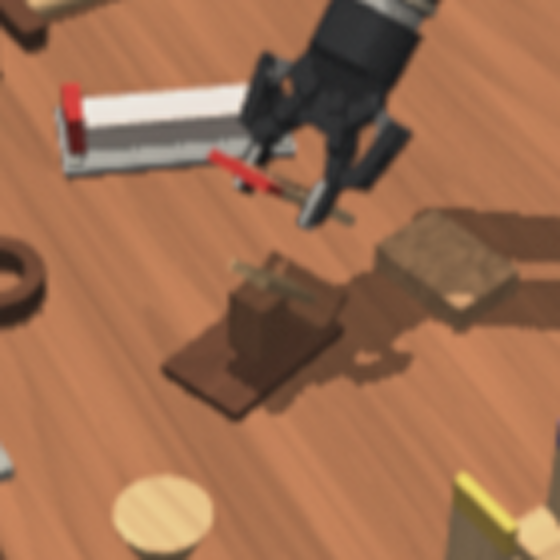

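View pics/b1.png

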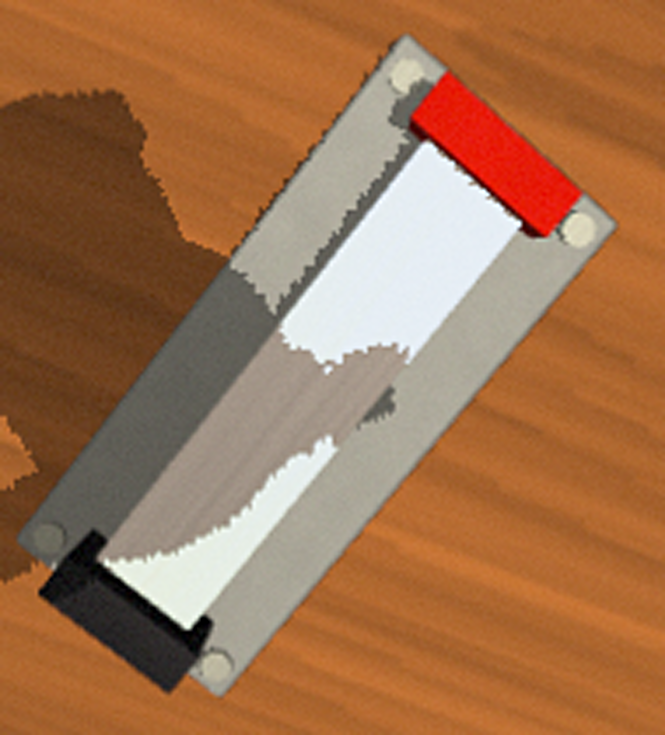

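View pics/b2.png

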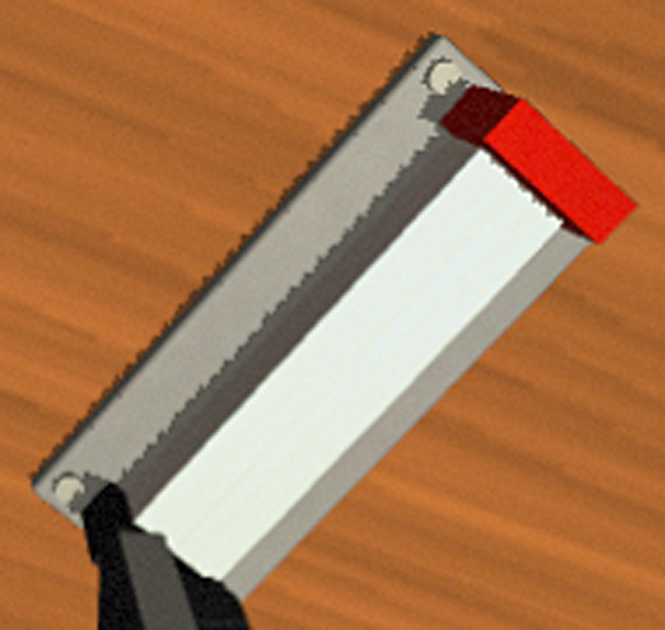

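View pics/b3.png

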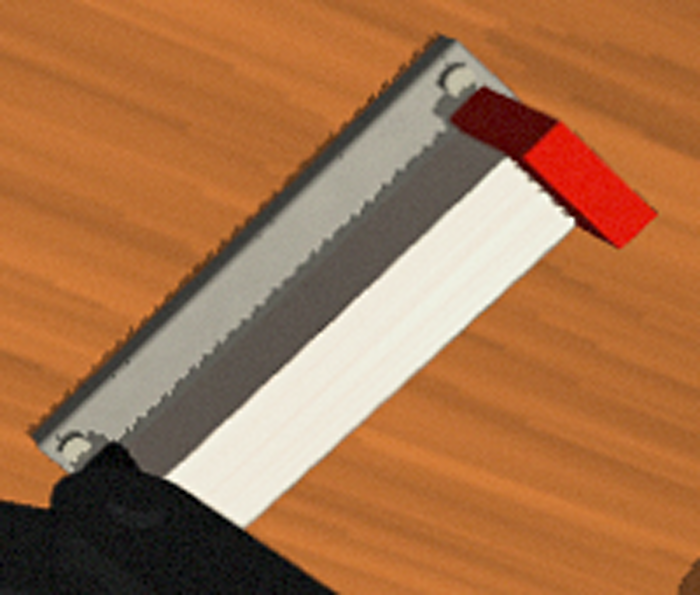

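Held firmly and lifted clear, with the board pattern unchanged in the view. For the bed, triangulate the block and rail corners from w1–w3.

```bash
cat > bed.py <<'E'
from snap import *
_,c1=load('w1');_,c2=load('w2');_,c3=load('w3')
f=lambda p,o:((p[0]+.5)/3.5+o[0]-.5,(p[1]+.5)/3.5+o[1]-.5)
o1,o2,o3=(205,55),(325,140),(430,215)
rows={'redOutL':((447,70),(522,98),(558,120)),'redOutR':((582,192),(637,206),(657,213)),'redInR':((548,237),(600,243),(620,248)),'redInL':((413,115),(485,140),(522,158)),
'railL':((427,142),(485,150),(508,157)),'railR':((522,225),(563,225),(575,222)),'baseFL':((405,35),(435,35),(445,37)),'baseBL':((20,540),(32,487),(33,437))}
P={}
for k,(a,b,d) in rows.items():
    x,e=tri((c1,c2,c3),(f(a,o1),f(b,o2),f(d,o3)));P[k]=x;print(k,x*1000,np.array(e)*1000)
B=plane(c1,[f(p,o1) for p in [(405,35),(615,225),(222,693),(20,540)]],.010)[:,:2]
print('base centre',B.mean(0),[ (np.linalg.norm(B[(i+1)%4]-B[i])*1000,np.degrees(np.arctan2(*(B[(i+1)%4]-B[i])[::-1]))) for i in range(4)])
Q=plane(c1,[f(p,o1) for p in [(427,142),(522,225),(195,632),(103,560)]],.036)[:,:2]
print('rail centre',Q.mean(0),[ (np.linalg.norm(Q[(i+1)%4]-Q[i])*1000,np.degrees(np.arctan2(*(Q[(i+1)%4]-Q[i])[::-1]))) for i in range(4)])
rc=(P['railL']+P['railR'])/2; print('rail +x end',rc)
for k in('redOutL','redInL'):pass
ri=(P['redInL']+P['redInR'])/2;ro=(P['redOutL']+P['redOutR'])/2;print('red in/out mid',ri,ro)
E
python3 bed.py
```

```text
redOutL [ 587.195  -300.7958   48.2226] [0.1823 0.3548 0.256 ]
redOutR [ 572.0906 -347.405    49.1153] [0.159  0.3791 0.3641]
redInR [ 557.7739 -343.3647   48.4735] [0.1529 0.1604 0.0906]
redInL [ 572.6319 -296.4001   48.9386] [0.6069 0.2754 0.4097]
railL [ 569.7029 -302.9623   35.4705] [0.5666 0.5376 0.3771]
railR [ 558.5326 -336.6996   34.9979] [0.1154 0.305  0.2615]
baseFL [ 596.9532 -285.2144    2.53  ] [0.3195 0.1713 0.1487]
baseBL [ 407.1144 -224.6231    1.5584] [0.5258 0.6911 1.0735]
base centre [ 0.4899 -0.2953] [(np.float64(83.8152538419244), np.float64(-108.0859125667642)), (np.float64(195.75612193454234), np.float64(162.03212383091508)), (np.float64(82.92447657569234), np.float64(72.3663002056237)), (np.float64(196.41446958174552), np.float64(-17.707668375744507))]
rail centre [ 0.4893 -0.2962] [(np.float64(35.48662487670303), np.float64(-107.56460680041897)), (np.float64(156.41912518131977), np.float64(162.67088521984212)), (np.float64(35.806745394880345), np.float64(71.66438217999773)), (np.float64(155.93631939316577), np.float64(-17.44481713056504))]
rail +x end [ 0.5641 -0.3198  0.0352]
red in/out mid [ 0.5652 -0.3199  0.0487] [ 0.5796 -0.3241  0.0487]
```

Run:
```python
from snap import *
im,c=load('w19')
g=cv2.cvtColor(im,cv2.COLOR_RGB2HSV)
m=colmask(im,'red')
for r in (130,150,170,190,200):
    xs=np.where(m[r])[0];print(r,xs.min(),xs.max())
cc=m.sum(0);print([ (x,np.where(m[:,x])[0].min(),np.where(m[:,x])[0].max()) for x in (230,260,315,370,400)])
p=eyes.camera_params('wrist');T=np.array(p['T_tool_cam']);K=c[0]
ct=(K,c[1],T[:3,:3],T[:3,3])
for z in (-.022,-.025,-.028,-.0305,-.033):
    P=plane(ct,[(218.5,120.),(412.7,120.7),(223.2,206),(407.7,206.3)],z);print(z,P*1000,'w',(P[1]-P[0])[1]*1000,(P[3]-P[2])[1]*1000,'red len',(P[0,0]-P[2,0])*1000)
```

```text
130 219 411
150 220 410
170 221 408
190 222 406
200 223 406
[(230, np.int64(120), np.int64(204)), (260, np.int64(120), np.int64(204)), (315, np.int64(120), np.int64(204)), (370, np.int64(121), np.int64(205)), (400, np.int64(121), np.int64(205))]
-0.022 [[ 73.8648 -28.7995 -22.    ]
 [ 73.6943  28.8078 -22.    ]
 [ 47.8976 -29.0772 -22.    ]
 [ 47.8189  29.0914 -22.    ]] w 57.607272285743655 58.16860962266053 red len 25.967230532096515
-0.025 [[ 73.8395 -28.0989 -25.    ]
 [ 73.6732  28.0685 -25.    ]
 [ 48.5214 -28.3697 -25.    ]
 [ 48.4447  28.3449 -25.    ]] w 56.16731822415925 56.71462434685366 red len 25.31815242808004
-0.028 [[ 73.8142 -27.3982 -28.    ]
 [ 73.6522  27.3291 -28.    ]
 [ 49.1452 -27.6621 -28.    ]
 [ 49.0704  27.5985 -28.    ]] w 54.727364162574844 55.26063907104681 red len 24.669074324063573
-0.0305 [[ 73.7932 -26.8144 -30.5   ]
 [ 73.6347  26.713  -30.5   ]
 [ 49.665  -27.0725 -30.5   ]
 [ 49.5919  26.9765 -30.5   ]] w 53.52740244458784 54.04898467454109 red len 24.128175904049865
-0.033 [[ 73.7721 -26.2306 -33.    ]
 [ 73.6171  26.0969 -33.    ]
 [ 50.1848 -26.4829 -33.    ]
 [ 50.1133  26.3544 -33.    ]] w 52.32744072660084 52.837330278035374 red len 23.587277484036136
```

Board in the tool: front face 25.5 mm behind the TCP, middle 1.2 mm towards the foot, centred across. The bed's middle is at (0.4895, −0.296), with rail top z 0.035 and yaw −17.6°. Compute the transfer.

Run:
```python
from snap import *
delta([.4907,-.2964,.13],Rdown(-17.6))
p,Rm=cmdpose();print('world up in tool',Rm.T@[0,0,1])
```

```text
linear [-0.0998  0.226  -0.0941] | 0.2643718711279038 rot [-15.4387 -43.1874  37.341 ] | 59.142648495933194
world up in tool [ 0.7071  0.0005 -0.7071]
```

Emit:
apply_moves(commands=[{"linear": [0.01, 0.009, -0.018], "delta_rot": [-0.6, -1.7, 1.5], "fingers": 255}, {"linear": [0.014, 0.032, -0.041], "delta_rot": [-2.2, -6.0, 5.2], "fingers": 255}, {"linear": [0.007, 0.063, -0.061], "delta_rot": [-4.3, -12.1, 10.5], "fingers": 255}, {"linear": [-0.008, 0.097, -0.075], "delta_rot": [-6.5, -18.1, 15.7], "fingers": 255}, {"linear": [-0.023, 0.131, -0.09], "delta_rot": [-8.6, -24.2, 20.9], "fingers": 255}, {"linear": [-0.045, 0.165, -0.097], "delta_rot": [-10.8, -30.2, 26.1], "fingers": 255}, {"linear": [-0.069, 0.197, -0.1], "delta_rot": [-13.0, -36.3, 31.4], "fingers": 255}, {"linear": [-0.09, 0.219, -0.098], "delta_rot": [-14.7, -41.0, 35.5], "fingers": 255}])

```text
time: 19.0
tool_pos: [0.4925, -0.2911, 0.1398]
tool_rot: [-0.002, 0.99, -0.139, 0.019]
contact_force: [0.6, 0.1, -0.2]
gripper_width: 0.644
```

Run:
```python
from snap import *
applied([-0.09,0.219,-0.098],[-14.7,-41.0,35.5])
delta([.4907,-.2964,.09],Rdown(-17.6))
```

```text
t 19.0 err mm [ 0.5457 -2.7597  0.1522] rot err deg [ 0.1842  0.1121 -0.2165] F [ 0.5638  0.1199 -0.2198] w 0.6440039457942788 q [-0.6752 -0.0201  1.8436  0.0239  1.2882  1.1684]
linear [-0.0009  0.0087  0.0496] | 0.05034355654465048 rot [-0.7614 -2.1889  1.8299] | 2.9528519347046003
```

Emit:
apply_moves(commands=[{"linear": [0, 0.003, 0.005], "delta_rot": [-0.4, -1.2, 1.0], "fingers": 255}, {"linear": [-0.0005, 0.006, 0.015], "delta_rot": [-0.8, -2.2, 1.8], "fingers": 255}, {"linear": [-0.001, 0.0087, 0.03], "delta_rot": [-0.8, -2.2, 1.8], "fingers": 255}, {"linear": [-0.001, 0.0087, 0.042], "delta_rot": [-0.8, -2.2, 1.8], "fingers": 255}, {"linear": [-0.001, 0.0087, 0.0495], "delta_rot": [-0.8, -2.2, 1.8], "fingers": 255}, {"linear": [-0.001, 0.0087, 0.0495], "delta_rot": [-0.8, -2.2, 1.8], "fingers": 255}, {"linear": [-0.001, 0.0087, 0.0495], "delta_rot": [-0.8, -2.2, 1.8], "fingers": 255}, {"linear": [-0.001, 0.0087, 0.0495], "delta_rot": [-0.8, -2.2, 1.8], "fingers": 255}])

```text
time: 19.8
tool_pos: [0.4912, -0.2973, 0.0917]
tool_rot: [0.001, 0.988, -0.153, 0.001]
contact_force: [0.3, 0.0, -1.0]
gripper_width: 0.641
```

Run:
```python
from snap import *
applied([-0.001,0.0087,0.0495],[-.8,-2.2,1.8]);snap('w20')
im=eyes.grab_frame('side');crop(im,(230,160,340,240),6,'pics/s20.png')
im=eyes.grab_frame('top');crop(im,(370,190,480,310),5,'pics/t20.png')
```

```text
t 19.8 err mm [ 0.611  -0.9239  1.5825] rot err deg [ 0.1111 -0.1415  0.0094] F [ 0.3307  0.0362 -0.9727] w 0.6413529717306016 q [-0.673   0.0584  1.8504 -0.0017  1.2297  1.2049]
```

View pics/w20.png

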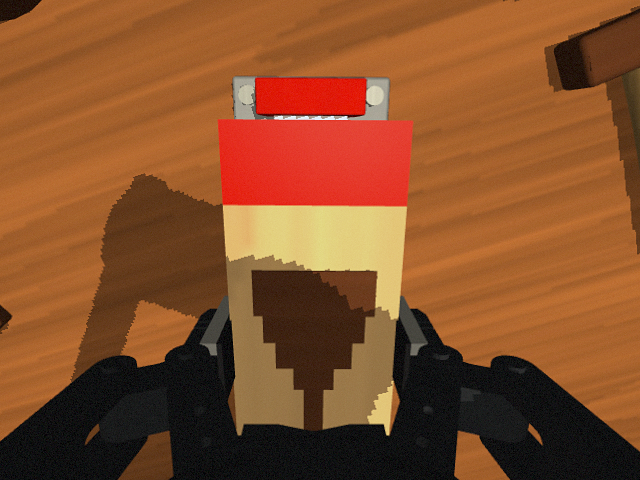

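View pics/s20.png

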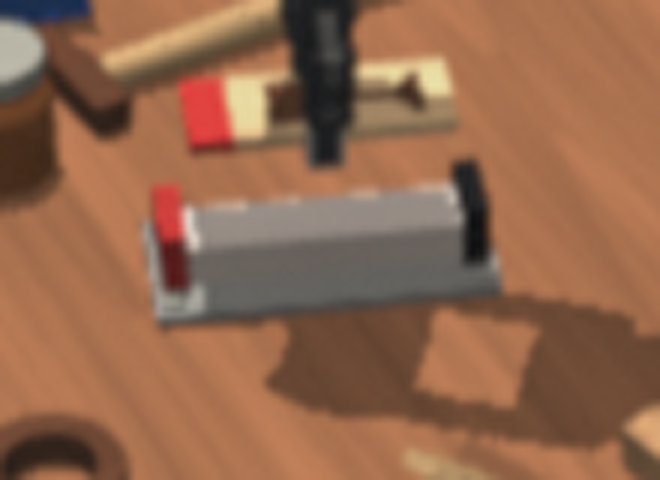

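View pics/t20.png

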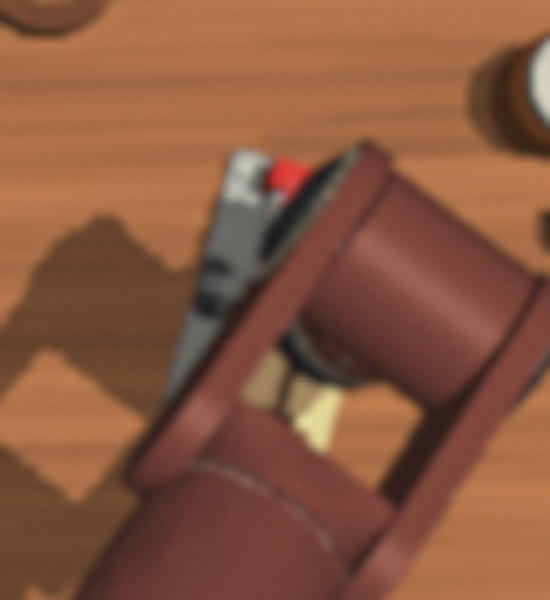

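The red end faces the red block, drawn face up. Measure the red block again from this view to refine the target: top corners (256,79), (366,79), inner edge at row 114.

Run:
```python
from snap import *
im,c=load('w20')
crop(im,(215,60,405,140),4,'pics/c20.png')
P=plane(c,[(256,78.5),(366.5,79),(367,114.5),(255,113)],.0495);print(P*1000)
P=plane(c,[(234,77),(388.5,79)],.010);print('base far corners',P*1000, np.degrees(np.arctan2(*(P[0]-P[1])[1::-1]))-90)
```

```text
[[ 586.9543 -300.663    49.5   ]
 [ 572.0139 -347.2037   49.5   ]
 [ 557.4441 -343.4079   49.5   ]
 [ 573.364  -295.2809   49.5   ]]
base far corners [[ 596.8843 -285.891    10.    ]
 [ 570.8918 -364.7238   10.    ]] -18.24830027308765
```

View pics/c20.png

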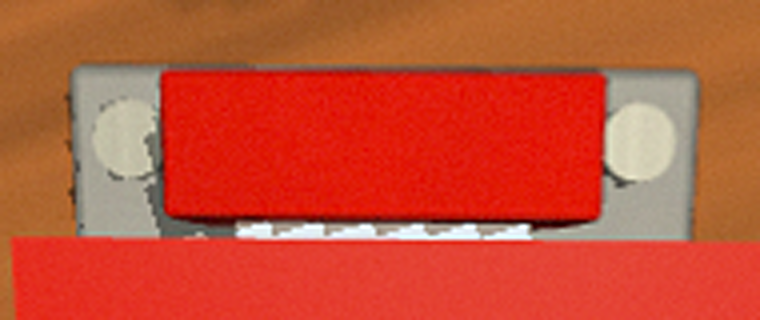

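Run:
```python
from snap import *
delta([.4905,-.2954,.023],Rdown(-17.65))
```

```text
linear [-0.0004 -0.0009  0.0671] | 0.06707715972570504 rot [0.0394 0.0103 0.0792] | 0.08901351441662197
```

Emit:
apply_moves(commands=[{"linear": [-0.0004, -0.0009, 0.005], "delta_rot": [0, 0, 0.1], "fingers": 255}, {"linear": [-0.0004, -0.0009, 0.017], "delta_rot": [0, 0, 0.1], "fingers": 255}, {"linear": [-0.0004, -0.0009, 0.032], "delta_rot": [0, 0, 0.1], "fingers": 255}, {"linear": [-0.0004, -0.0009, 0.046], "delta_rot": [0, 0, 0.1], "fingers": 255}, {"linear": [-0.0004, -0.0009, 0.057], "delta_rot": [0, 0, 0.1], "fingers": 255}, {"linear": [-0.0004, -0.0009, 0.064], "delta_rot": [0, 0, 0.1], "fingers": 255}, {"linear": [-0.0004, -0.0009, 0.067], "delta_rot": [0, 0, 0.1], "fingers": 255}, {"linear": [-0.0004, -0.0009, 0.067], "delta_rot": [0, 0, 0.1], "fingers": 255}])

```text
time: 20.75
tool_pos: [0.4905, -0.2961, 0.0232]
tool_rot: [0.001, 0.988, -0.154, -0.0]
contact_force: [-0.2, -0.0, -0.7]
gripper_width: 0.641
```

Run:
```python
from snap import *
applied([-0.0004,-0.0009,0.067],[0,0,0.1]);snap('w21')
im,c=load('w21');crop(im,(195,50,435,220),3.3,'pics/c21.png')
im=eyes.grab_frame('side');crop(im,(240,170,330,230),7,'pics/s21.png')
```

```text
t 20.75 err mm [ 0.0284 -0.702   0.121 ] rot err deg [ 0.0618 -0.0073 -0.0055] F [-0.2267 -0.0101 -0.7315] w 0.6411350562666905 q [-0.6722  0.1513  1.8802 -0.0019  1.1096  1.208 ]
```

View pics/c21.png

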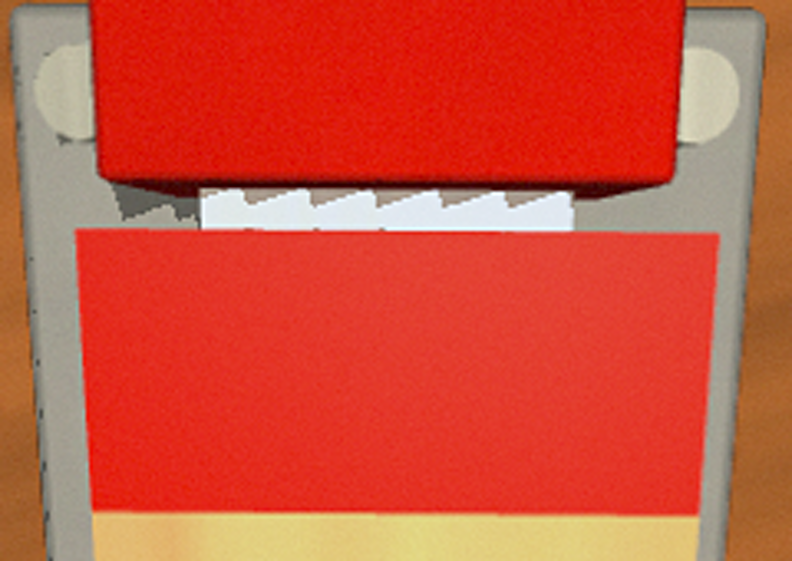

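View pics/s21.png

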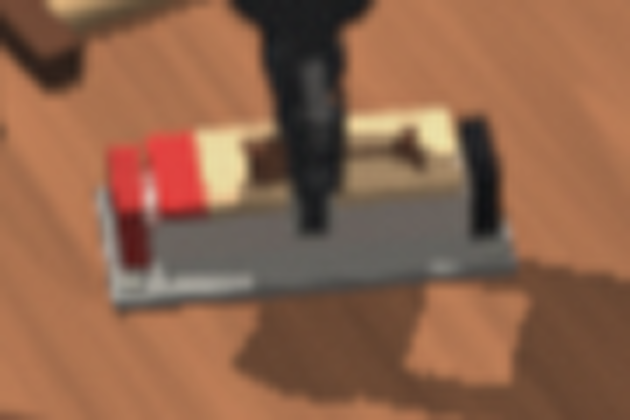

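The board edge, block edge and base edges are parallel (0.6° each in the view). The rail and block centres sit at crop column 387 and the board's at 397, so there may be about a 1 mm offset across. Quantify that and the end gaps.

Run:
```python
from snap import *
im,c=load('w21')
g=lambda x,y:((x+.5)/3.3+195-.5,(y+.5)/3.3+50-.5)
s=json.load(open('pics/w21.json'));Rt=rq(s['tool_rot']).as_matrix();t=np.array(s['tool_pos'])
def T(p,z): return (plane(c,[p],z)[0]-t)@Rt*1000
print('block inL',T(g(100,180),.0495),'inR',T(g(676,184),.0495))
print('board TL',T(g(76,229),.0485),'TR',T(g(719,235),.0485))
print('rail L',T(g(200,205),.036),'R',T(g(574,205),.036))
print('base L,R',T(g(25,220),.010),T(g(752,220),.010))
```

```text
block inL [ 78.268  -25.4142 -26.3581] inR [ 77.9389  23.8666 -26.271 ]
board TL [ 74.2694 -27.9749 -25.3624] TR [ 73.7642  28.0998 -25.2634]
rail L [ 76.5833 -18.8531 -12.8464] R [ 76.5786  17.0296 -12.783 ]
base L,R [ 75.73   -42.874   13.1113] [75.7184 41.3072 13.2599]
```

The end gap at the red block is 4.1 mm (4.0 ideal), squareness is within 0.15°, and the board sits 0.85 mm off across. Correct that and lower.

Emit:
apply_moves(commands=[{"linear": [0, -0.0008, 0.0], "delta_rot": [0, 0, 0], "fingers": 255}, {"linear": [0, -0.0008, 0.001], "delta_rot": [0, 0, 0], "fingers": 255}, {"linear": [0, -0.0008, 0.002], "delta_rot": [0, 0, 0], "fingers": 255}, {"linear": [0, -0.0008, 0.0025], "delta_rot": [0, 0, 0], "fingers": 255}, {"linear": [0, -0.0008, 0.003], "delta_rot": [0, 0, 0], "fingers": 255}, {"linear": [0, -0.0008, 0.0035], "delta_rot": [0, 0, 0], "fingers": 255}, {"linear": [0, -0.0008, 0.0035], "delta_rot": [0, 0, 0], "fingers": 255}, {"linear": [0, -0.0008, 0.0035], "delta_rot": [0, 0, 0], "fingers": 255}])

```text
time: 21.65
tool_pos: [0.4909, -0.2955, 0.0202]
tool_rot: [0.001, 0.988, -0.154, 0.0]
contact_force: [-0.2, -0.3, -0.9]
gripper_width: 0.642
```

Run:
```python
from snap import *
applied([0,-0.0008,0.0035],[0,0,0]);print(state()['ft_torque'])
```

```text
t 21.65 err mm [ 0.1695 -0.8046  0.5983] rot err deg [ 0.079  -0.0436 -0.0013] F [-0.2083 -0.2829 -0.9431] w 0.6423278650733357 q [-0.6708  0.1554  1.8815 -0.0019  1.1034  1.2093]
[ 0.0414  0.0126 -0.0153]
```

Not in contact yet; creep further.

Emit:
apply_moves(commands=[{"linear": [0, 0, 0.0005], "delta_rot": [0, 0, 0], "fingers": 255}, {"linear": [0, 0, 0.001], "delta_rot": [0, 0, 0], "fingers": 255}, {"linear": [0, 0, 0.0013], "delta_rot": [0, 0, 0], "fingers": 255}, {"linear": [0, 0, 0.0016], "delta_rot": [0, 0, 0], "fingers": 255}, {"linear": [0, 0, 0.0016], "delta_rot": [0, 0, 0], "fingers": 255}, {"linear": [0, 0, 0.0016], "delta_rot": [0, 0, 0], "fingers": 255}, {"linear": [0, 0, 0.0016], "delta_rot": [0, 0, 0], "fingers": 255}, {"linear": [0, 0, 0.0016], "delta_rot": [0, 0, 0], "fingers": 255}])

```text
time: 22.45
tool_pos: [0.4909, -0.2955, 0.0186]
tool_rot: [0.001, 0.988, -0.154, 0.0]
contact_force: [-0.7, 0.4, -0.1]
gripper_width: 0.638
```

Run:
```python
from snap import *
applied([0,0,0.0016],[0,0,0]);print(state()['ft_torque']);snap('w22')
im,c=load('w22');crop(im,(195,50,435,220),3.3,'pics/c22.png')
```

```text
t 22.45 err mm [ 0.1899 -0.8004  0.6295] rot err deg [ 0.0802 -0.0472 -0.0007] F [-0.7188  0.4292 -0.1142] w 0.6379855546273377 q [-0.6708  0.1578  1.8819 -0.0019  1.1005  1.2093]
[-0.0068 -0.0469 -0.0067]
```

View pics/c22.png

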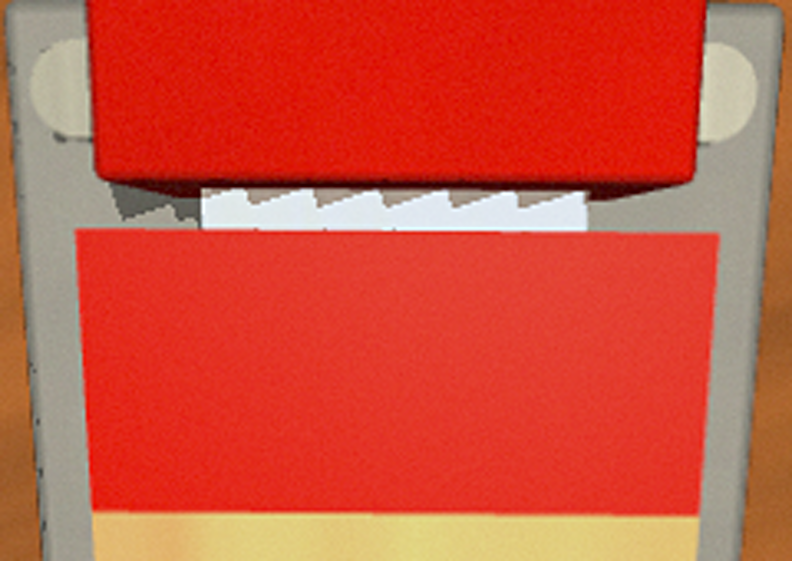

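Centred now: rail 394, block 396, board 397. The force is only just changing, so continue to firm contact.

Emit:
apply_moves(commands=[{"linear": [0, 0, 0.0003], "delta_rot": [0, 0, 0], "fingers": 255}, {"linear": [0, 0, 0.0006], "delta_rot": [0, 0, 0], "fingers": 255}, {"linear": [0, 0, 0.0009], "delta_rot": [0, 0, 0], "fingers": 255}, {"linear": [0, 0, 0.001], "delta_rot": [0, 0, 0], "fingers": 255}, {"linear": [0, 0, 0.001], "delta_rot": [0, 0, 0], "fingers": 255}, {"linear": [0, 0, 0.001], "delta_rot": [0, 0, 0], "fingers": 255}, {"linear": [0, 0, 0.001], "delta_rot": [0, 0, 0], "fingers": 255}, {"linear": [0, 0, 0.001], "delta_rot": [0, 0, 0], "fingers": 255}])

```text
time: 23.3
tool_pos: [0.491, -0.2955, 0.018]
tool_rot: [0.001, 0.988, -0.154, 0.0]
contact_force: [-2.7, 1.8, 5.3]
gripper_width: 0.641
```

Run:
```python
from snap import *
applied([0,0,0.001],[0,0,0]);print(state()['ft_torque'])
```

```text
t 23.3 err mm [ 0.2614 -0.8723  1.0221] rot err deg [ 0.0816 -0.0503  0.0006] F [-2.6612  1.8116  5.3067] w 0.6407764307982443 q [-0.6708  0.1589  1.8819 -0.0019  1.0994  1.2093]
[0.3433 0.3218 0.0034]
```

Contact at 5 N. Release gradually.

Emit:
apply_moves(commands=[{"linear": [0, 0, 0], "delta_rot": [0, 0, 0], "fingers": 90}, {"linear": [0, 0, 0], "delta_rot": [0, 0, 0], "fingers": 86}, {"linear": [0, 0, 0], "delta_rot": [0, 0, 0], "fingers": 80}, {"linear": [0, 0, 0], "delta_rot": [0, 0, 0], "fingers": 70}, {"linear": [0, 0, 0], "delta_rot": [0, 0, 0], "fingers": 55}, {"linear": [0, 0, 0], "delta_rot": [0, 0, 0], "fingers": 40}, {"linear": [0, 0, 0], "delta_rot": [0, 0, 0], "fingers": 30}, {"linear": [0, 0, 0], "delta_rot": [0, 0, 0], "fingers": 30}])

```text
time: 24.1
tool_pos: [0.4909, -0.2955, 0.0176]
tool_rot: [0.001, 0.988, -0.154, 0.0]
contact_force: [-0.8, 0.4, -0.8]
gripper_width: 0.884
```

Run:
```python
from snap import *
applied([0,0,0],[0,0,0]);snap('w23')
```

```text
t 24.1 err mm [ 0.2148 -0.8317  0.6269] rot err deg [ 0.0802 -0.0519 -0.0035] F [-0.7912  0.4422 -0.8269] w 0.8844038589790731 q [-0.6708  0.1594  1.8821 -0.0019  1.0987  1.2093]
```

View pics/w23.png

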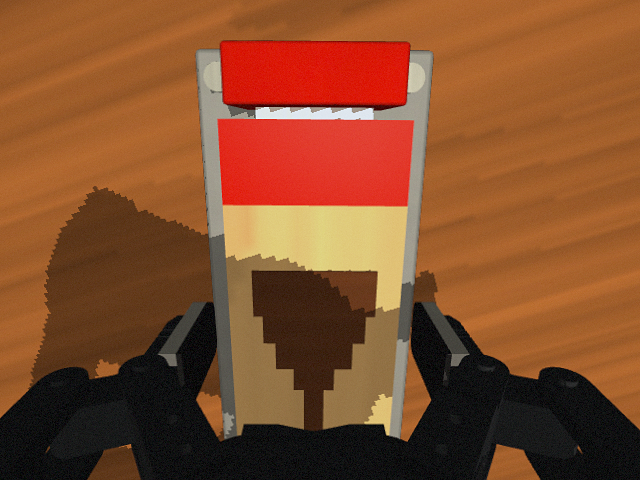

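Released cleanly and lying on the rail. Retract straight up.

Emit:
apply_moves(commands=[{"linear": [0, 0, -0.005], "delta_rot": [0, 0, 0], "fingers": 30}, {"linear": [0, 0, -0.015], "delta_rot": [0, 0, 0], "fingers": 30}, {"linear": [0, 0, -0.035], "delta_rot": [0, 0, 0], "fingers": 30}, {"linear": [0, 0, -0.065], "delta_rot": [0, 0, 0], "fingers": 30}, {"linear": [0, 0, -0.105], "delta_rot": [0, 0, 0], "fingers": 30}, {"linear": [-0.03, 0, -0.145], "delta_rot": [0, 0, 0], "fingers": 30}, {"linear": [-0.06, 0, -0.175], "delta_rot": [0, 0, 0], "fingers": 30}, {"linear": [-0.09, 0, -0.19], "delta_rot": [0, 0, 0], "fingers": 30}])

```text
time: 24.95
tool_pos: [0.4056, -0.2685, 0.2126]
tool_rot: [0.003, 0.988, -0.153, 0.003]
contact_force: [-0.6, -0.7, -0.1]
gripper_width: 0.885
```

Run:
```python
from snap import *
applied([-0.09,0,-0.19],[0,0,0]);snap('w24')
im=eyes.grab_frame('side');crop(im,(230,160,420,345),3.2,'pics/s24.png')
im=eyes.grab_frame('top');cv2.imwrite('pics/t24.png',im[:,:,::-1])
```

```text
t 24.95 err mm [ 0.5297 -1.2548  5.5878] rot err deg [ 0.2491 -0.4124  0.0232] F [-0.6265 -0.7055 -0.1416] w 0.8849469834063151 q [-0.7369 -0.2831  1.9526 -0.0017  1.4636  1.142 ]
```

View pics/w24.png

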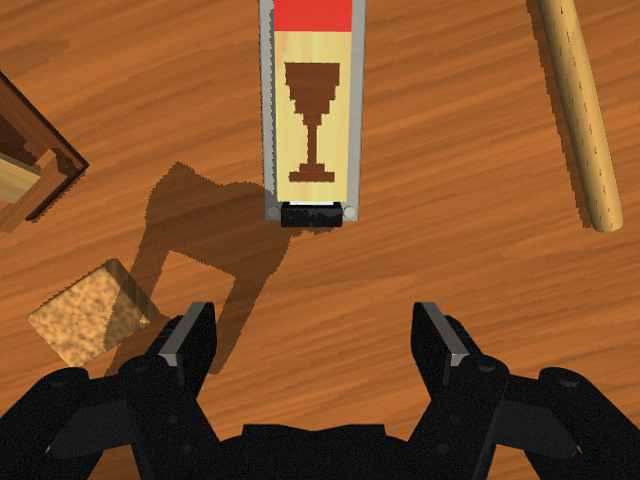

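View pics/s24.png

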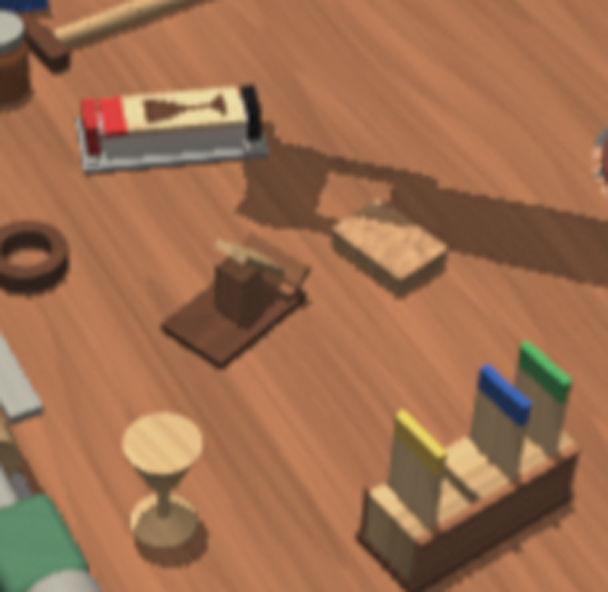

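View pics/t24.png

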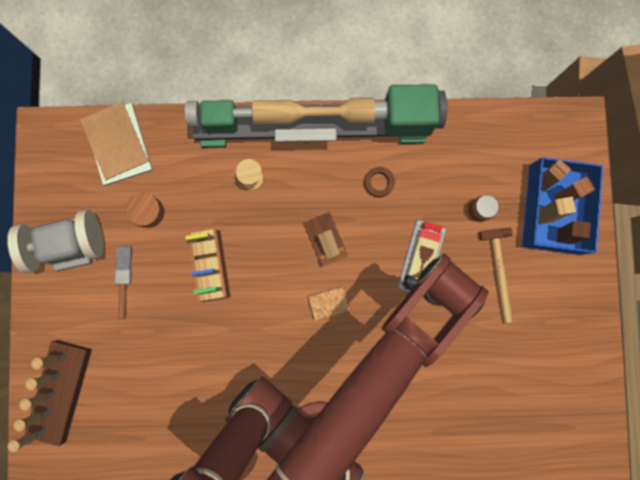

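The board lies between the blocks, drawn face up and red end to the red block, with everything else in its place. One last check of the black-end gap from this view.

Run:
```python
from snap import *
im,c=load('w24');crop(im,(255,0,375,235),3.2,'pics/c24.png')
```

```text
(no output)
```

View pics/c24.png

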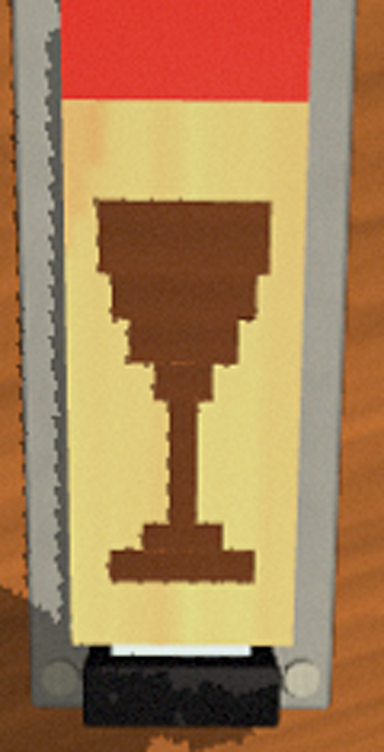

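Emit:
apply_moves(commands=[{"linear": [0, 0, 0], "delta_rot": [0, 0, 0], "fingers": 30}, {"linear": [0, 0, 0], "delta_rot": [0, 0, 0], "fingers": 30}, {"linear": [0, 0, 0], "delta_rot": [0, 0, 0], "fingers": 30}, {"linear": [0, 0, 0], "delta_rot": [0, 0, 0], "fingers": 30}, {"linear": [0, 0, 0], "delta_rot": [0, 0, 0], "fingers": 30}, {"linear": [0, 0, 0], "delta_rot": [0, 0, 0], "fingers": 30}, {"linear": [0, 0, 0], "delta_rot": [0, 0, 0], "fingers": 30}, {"linear": [0, 0, 0], "delta_rot": [0, 0, 0], "fingers": 30}])

```text
time: 25.9
tool_pos: [0.4052, -0.2678, 0.2076]
tool_rot: [0.001, 0.988, -0.154, 0.0]
contact_force: [0.9, 0.3, -0.5]
gripper_width: 0.884
```

```bash
python3 -c "
from plant import job_done,state
print(state()['time'],state()['contact_force']);print(job_done())"
```

```text
25.9 [ 0.876467    0.33828098 -0.47916504]
the job is handed in; nothing more can be done
None
```

I handed the job in at 25.9 s. The red board lies flat on the bed's rail, drawn face up, with its red end towards the red block.

- **What I did:** I drew the board up out of its slot by its top edge. I leaned it on the rest, lower end on the ledge and drawn face outward, and let go. Then I took it again by its long sides and laid it on the rail, releasing after about 5 N of contact.
- **Fit between the blocks:** just before the last few millimetres down, the gap at the red block was 4.1 mm (4 mm is ideal) and the board was square to within about 0.2°. I did not measure the black-end gap in millimetres. The last wrist picture shows a clear strip of rail there.
- **Centring across the rail:** I corrected a 0.85 mm offset before lowering. In the last picture the board, rail and black block centres agree to within about 1 px, roughly 0.3 mm.
- **Everything else:** the other boards and the things on the bench look unmoved in the side and top pictures, and the gripper was clear with only sensor noise on the force reading.
- **Disagreements:** a check of the leaning board differed from prediction by about 1–3 mm, most at its lower right corner. The rest's slope measured 40° instead of 45°, probably from a poorly seen top edge. Neither affected the grasp. While lowering onto the rail there was a small contact moment, about 0.5 N m, which was gone after release.

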